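# Brush out the milk can

## Robot

A 6-joint arm with a two-finger parallel gripper is mounted at the origin on a cart in front of the work surface, level with it; the furniture and walls round the work are solid. World frame = base frame: x ahead of the robot, y to its left, z up, the work surface at z = 0. Lengths are in m, angles in rad, forces in N, time in s.
With the tool pointing down it reaches from about 0.25 to 0.775 m from the base axis. Payload 4 kg.
Tool frame: the origin (TCP) lies at the very end of the fingers, on their centre line; the grasp point (between the pads) lies 19 mm behind it; z points along the fingers, x is the direction in which the jaws open and shut, and the axes are right-handed (so a half turn about z gives the same grasp; the last joint's range is limited). The gripper opens to 94 mm and grips with 3 to 60 N. Pads are 16 mm wide; open, the fingers measure 119 mm over their backs; the gripper's body (75 mm by 177 mm) begins 78 mm behind the grasp point.
Start: joints at [-1.437, 0.087, 1.371, -0, 1.684, -0.103], TCP at [0.129, -0.535, 0.206] pointing down, gripper open.
Joint ranges: [-3.1, 3.1], [-0.76, 2.03], [0.27, 2.55], [-1.08, 4.22], [0.17, 2.65], [-2.57, 2.57]. Speed limits (rad/s): [2.79, 2.79, 3.14, 3.14, 3.14, 3.14].

## Interface

Orientations are given as [roll, pitch, yaw] about the fixed x, y, z axes, in that order (R = Rz(yaw) Ry(pitch) Rx(roll)).
In Python, from bench import robot, cams, ticket gives the robot as it stands.
- The arm moves only by the tool jog_arm, never from a script. Its argument "series" is a list of rows, each an object of numbers: "x", "y", "z": the shift along the tool's x, y, z in m; "rx", "ry", "rz": the turn, a rotation vector about the tool's x, y, z in degrees. A call has 1 to 12 rows; each row shifts and turns the pose as measured when the row begins, along the tool's axes as they then stand; what a row does not reach is not made up. A row lasts 1/12 s, in which the tool goes at most 41.7 mm and 7.16 degrees, less where a joint would pass 70% of its speed; a pose out of reach is approached as far as the arm can. A call with a gripper value outside its range is refused whole. "claw" is the opening, from 0 (shut) to 1 (fully open), set as the call begins (left out, the last holds). The fingers move at their own pace and stop on an object; the grip force is fixed at half the most. Time passes only in rows, so rows that do not move let the fingers close. It gives the time, the measured TCP pose, the force and the opening at its end, in the units of the state.
- robot.get_obs(): the state, without advancing time (a new reading comes with each control period).
- cams.snapshot(name): name is "scene" or "side" or "wrist"; returns a dict with "img" (480x640x3 uint8, red, green, blue), "mtx" (3x3 intrinsics, pixels), "origin" and "attitude" of the camera in the world. Camera axes: x right, y down, z forward; pixel columns grow to the right and rows downward; lengths in m; the calibration is good to about 2 mm. The wrist camera is an equidistant fisheye: a pixel r from the principal point sees the ray r / f radians off the axis. A picture is of the moment at which its call begins. There is no depth.
- ticket.close_job(): hands the job in, once; it reports no verdict.
Trained networks look in a picture, given as the dict that the camera call returned (one of the last four; its "shot" number tells which), for a name from the list of things; names that differ only in an ending like _2 or _b are one class to them, and where a whole thing is asked for, a point or a joint stands for the part that bears it (a point fixed in the world has none). Each returns a list of dicts, best first, with "p" (0 to 1); they miss things now and then, are a little off and sometimes report something else, mostly with a low value. They report only what shows in the picture. A call takes as long as a camera call.
- cams.look_for(thing, picture): "bbox" ([left, top, width, height] in pixels, round what is visible of it).
The state is a dict: "time": time; "joint_positions": joint angles; "qvel": joint speeds; "joint_torque": joint torques, N m; "tool_pos": TCP position; "ee_rot": TCP orientation; "wrist_force": force on the tool from outside, world axes, zero at the start; "wrist_torque": the same for the moment, N m; "width": finger opening in m.
Only numpy, scipy, OpenCV 4.12 (cv2) and the standard library are available. Lean on these libraries where they do the work, as an engineer would, in place of code of your own. Each camera call takes 0.05 s, during which the arm holds its last target.

## Task

Get the small steel milk can on the counter ready for the next customer: push its carry handle, which stands up across the mouth, over and down away from the pouring lip until it snaps home and stays there. Then take the bottle brush from its pot and, with the bristles pressed against the inside wall under the pouring lip, where the milk dries on, scrub three times right down to the bottom and back up to the rim. Stand the brush back in its pot and let go; leave the can and the pot standing where they are and do not disturb the other things.

Things in the scene. Friction and masses are not known exactly. Their poses are not given: they have to be found in the camera images.
- milk_can: Loose round can of plain steel, open at the top, 115 mm tall to its rim, about 0.8 kg, slightly tapered: outer radius 43 mm at the foot, 48 mm at the rim, wall 2.5 mm, inside bottom 5 mm above its underside. Origin: centre of the underside; z up. The pouring lip is on its -x side, the handle's ears (reaching 62 mm from the axis) on its y sides. Not to be lifted.
- pour_lip (a point): Tip of the pouring lip, the only outward flare of the can's rim: 70 mm out from the can's axis on the can's -x side, 130 mm above its underside. It faces the robot, turned by up to 70 degrees to either side.
- carry_handle (a joint): Angle of the can's carry handle, a wire bow with a wooden grip, about the can's y axis through the ears. 0 = straight up over the mouth; starts between -0.15 and 0.3, stays where it is left. Grows (rad) as it swings over and down to the can's +x side. A spring catch resists from 1.15 to 1.47 (1.5 N at the grip), then snaps it to its end, 1.75: grip 69 mm out from the axis, 87 mm above the counter.
- handle_grip (a point): Centre of the wooden grip of the carry handle, 70 mm from the pivot line: a cylinder of 16 mm diameter, 52 mm long along the can's y axis.
- handle_pivot (a point): Middle of the handle's pivot line, on the can's axis, 100 mm above its underside.
- brush_pot: Loose white ceramic pot in which the bottle brush stands, 95 mm tall, outer radius 35 mm, inside radius about 29 mm, inside floor 6 mm above its underside, 0.5 kg. Origin: centre of the underside; z up.
- brush: Bottle brush, 210 mm long, 0.09 kg, upright in the pot, bristles down. Origin: end of the bristles; z along it to the handle's end. Bristle head 70 mm long, 40 mm thick; wire stem to 115 mm; round wooden handle 115 to 210 mm, 19 mm thick from 140 to 195 mm. The stem bends springily at 115 mm: about 120 N per metre of sideways shift at the top of the bristles.
- brush_grip (a point): Point on the brush handle's axis 165 mm above the end of the bristles, where it is best gripped.
- brush_head: The bristle head with its wire stem. Its origin is at the bend, 115 mm above the end of the bristles; z along the stem towards the handle.
- brush_tip (a point): The end of the bristles, on the brush's axis.
- bristle_mid (a point): Middle of the bristle head, on its axis, 35 mm above the end of the bristles.
- soap_pump: Loose soap bottle with a pump, 168 mm tall, 80 x 51 mm. A bystander; it, the pot with the brush and the stirrer cup change places.
- stirrer_cup: Loose brown card cup of wooden stirrers, 140 mm tall, 100 mm across. A bystander.
- service_bell: Loose counter bell, 80 mm across, 54 mm tall. A bystander.
- can_lid: The can's loose steel lid, lying flat on the counter, 98 mm across, 31 mm tall with its knob. A bystander: it stays off.
- chip_basket: Loose chip-wood basket of small cakes, 155 x 115 mm, 116 mm tall. A bystander.
- sugar_shaker: Loose glass sugar shaker, 44 mm across, 90 mm tall. A bystander.
- drawer_front (a point): Middle of the upper front edge of the open cash drawer, which is fixed, 102 mm tall and 385 mm wide along y. The till screen over it is fixed too: it begins 80 mm further back (+x), leans, and reaches from 100 to 371 mm above the counter, up to 205 mm left (+y) of this point. Keep arm and gripper in front of it.
- printer_block (a point): Middle of the upper front edge of the fixed black block (140 mm tall, 180 mm wide along y) under the receipt printer; the printer begins 30 mm further back and is 242 mm high.

How it is judged:
By the outcome, as a careful person would: the job done as asked, in the order asked, and still so for the second after the job is handed in, with the robot touching nothing.
It also fails if it takes over 72 s, if anything falls off the work surface, if the arm or the gripper's body presses on something with over 40 N, if the wrist force passes 120 N, or if a joint passes its speed limit or range.

## Working session

There is one attempt and no reset: what is moved stays moved. The work goes in short steps, Python scripts to look and compute and a tool call to move; the robot and the scene stay as the last step left them, time stands still between calls to the robot, and variables do not carry over. Pictures are saved under pics/ and viewed, and the job is handed in when it is done.

Besides the shell and the picture viewer there is one more tool, called after "Call:" by a JSON object that holds its "op" and its "data". jog_arm: Moves the arm, as the interface text tells. Its arguments: {"type":"object","properties":{"series":{"type":"array","items":{"type":"object","properties":{"x":{"type":"number"},"y":{"type":"number"},"z":{"type":"number"},"rx":{"type":"number"},"ry":{"type":"number"},"rz":{"type":"number"}}}},"claw":{"type":"number"}},"required":["series"]}

```bash
mkdir -p pics; ls
python3 - <<'E'
from bench import robot,cams,ticket
import cv2,numpy as np
o=robot.get_obs();print({k:np.round(v,3).tolist() for k,v in o.items()})
for n in ["scene","side","wrist"]:
    s=cams.snapshot(n);cv2.imwrite(f"pics/a_{n}.png",s["img"][:,:,::-1]);print(n,s["mtx"],s["origin"],s["attitude"])
    for t in ["milk_can","pour_lip","handle_grip","brush_pot","brush","soap_pump","stirrer_cup","service_bell","can_lid","chip_basket","sugar_shaker"]:
        r=cams.look_for(t,s)
        print(t,[(np.round(d["bbox"],1).tolist(),round(d["p"],2)) for d in r[:2]])
E
```

```text
pics
{'time': 0.0, 'joint_positions': [-1.437, 0.088, 1.372, -0.0, 1.684, -0.103], 'qvel': [-0.001, 0.001, -0.001, 0.0, 0.0, 0.001], 'joint_torque': [0.001, -34.019, -30.243, 0.072, 0.033, -0.0], 'tool_pos': [0.129, -0.534, 0.204], 'ee_rot': [-3.141, 0.002, -1.334], 'wrist_force': [0.235, -0.711, 0.34], 'wrist_torque': [-0.003, -0.01, 0.061], 'width': 0.094}
scene [[501.74036956   0.         321.27467403]
 [  0.         501.74036956 242.14446378]
 [  0.           0.           1.        ]] [-0.39511442 -0.71641419  1.04268121] [-2.24934975  0.0053402  -0.91074729]
milk_can [([254.7, 244.0, 35.8, 27.3], 0.82)]
pour_lip [([254.3, 241.9, 36.0, 28.2], 0.89)]
handle_grip []
brush_pot [([382.5, 311.9, 29.1, 31.8], 0.56), ([329.1, 288.1, 24.2, 31.8], 0.41)]
brush [([394.2, 317.7, 10.7, 4.2], 0.56)]
soap_pump []
stirrer_cup []
service_bell []
can_lid [([297.5, 276.0, 27.4, 25.3], 0.71)]
chip_basket []
sugar_shaker []
side [[513.61394706   0.         315.79028065]
 [  0.         513.61394706 240.1375055 ]
 [  0.           0.           1.        ]] [ 0.46807353 -1.22856533  0.72088403] [-2.0413
[... 289 characters left out ...]
9.1, 41.3], 0.63)]
stirrer_cup [([256.7, 255.9, 38.9, 47.9], 0.98), ([274.3, 259.6, 10.4, 51.7], 0.36)]
service_bell []
can_lid [([291.9, 268.4, 16.0, 18.2], 0.59)]
chip_basket [([324.7, 188.0, 38.7, 36.4], 0.82), ([277.4, 261.7, 8.4, 58.3], 0.56)]
sugar_shaker [([255.2, 338.5, 20.2, 35.9], 0.8), ([276.9, 260.4, 8.3, 58.1], 0.63)]
wrist [[371.64829954   0.         320.94766355]
 [  0.         371.64829954 241.19192786]
 [  0.           0.           1.        ]] [ 0.20481481 -0.51448984  0.38517512] [ 2.86873011e+00  2.07425140e-03 -1.33285905e+00]
milk_can []
pour_lip []
handle_grip []
brush_pot []
brush []
soap_pump []
stirrer_cup []
service_bell []
can_lid []
chip_basket []
sugar_shaker []
```

View pics/a_scene.png

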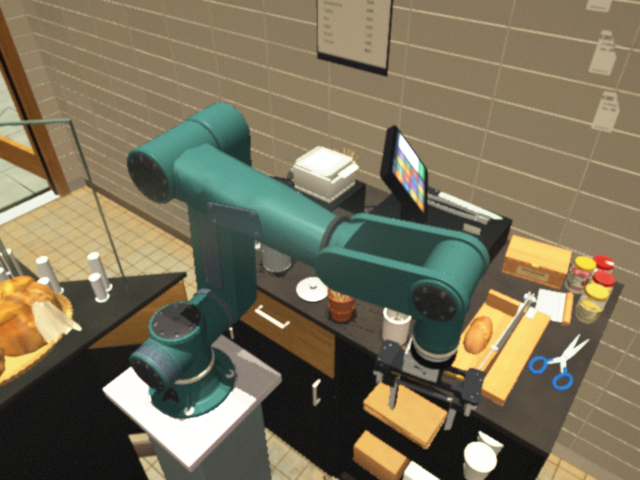

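View pics/a_side.png

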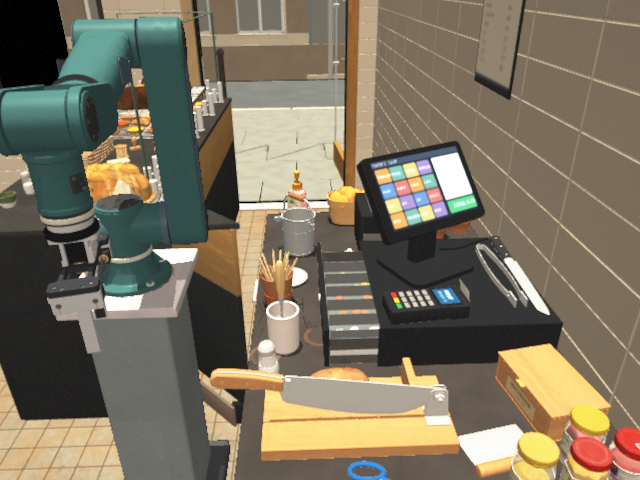

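View pics/a_wrist.png

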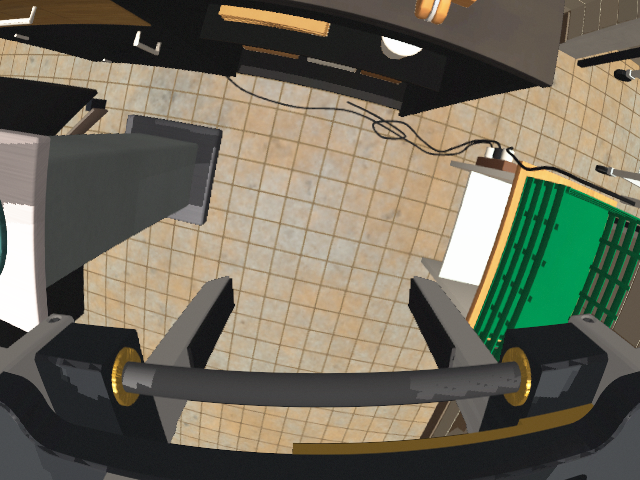

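```bash
cat > h.py <<'E'
import numpy as np,cv2
from scipy.spatial.transform import Rotation as R
def Rm(s): return R.from_euler('xyz',s["attitude"]).as_matrix()
def ray(s,u,v,fish=False):
    K=s["mtx"];a=np.array([(u-K[0,2])/K[0,0],(v-K[1,2])/K[1,1]])
    if fish:
        r=np.linalg.norm(a);d=np.r_[a/max(r,1e-9)*np.sin(r),np.cos(r)]
    else: d=np.r_[a,1.]
    return Rm(s)@d
def atz(s,u,v,z,fish=False):
    d=ray(s,u,v,fish);o=np.array(s["origin"]);return o+d*(z-o[2])/d[2]
def proj(s,P,fish=False):
    P=np.atleast_2d(P);c=(P-np.array(s["origin"]))@Rm(s);K=s["mtx"]
    if fish:
        rr=np.hypot(c[:,0],c[:,1]);t=np.arctan2(rr,c[:,2]);a=c[:,:2]/np.maximum(rr,1e-9)[:,None]*t[:,None]
    else: a=c[:,:2]/c[:,2:]
    return a*[K[0,0],K[1,1]]+[K[0,2],K[1,2]]
def circ(c,r,z,n=72):
    t=np.linspace(0,2*np.pi,n,endpoint=False);return np.c_[c[0]+r*np.cos(t),c[1]+r*np.sin(t),np.full(n,z)]
def fitcyl(s,bbox,rb,rt,h,x0,fish=False):
    from scipy.optimize import least_squares
    l,t,w,hh=bbox;tgt=np.array([l,t,l+w,t+hh])
    def f(p):
        q=np.vstack([proj(s,circ(p,rb,0),fish),proj(s,circ(p,rt,h),fish)])
        return np.r_[q.min(0),q.max(0)]-tgt
    r=least_squares(f,x0,loss='soft_l1',f_scale=2);return r.x,r.fun
E
python3 - <<'E'
from h import *
from bench import cams
s=cams.snapshot("side");c=cams.snapshot("scene")
for n,u,v,z in [("can",298,232,.06),("pot",283,310,.095),("brushtop",280,263,.216),("shaker",267,345,.09),("cup",276,278,.1),("lid",298,277,.01),("soap",297,172,.168),("basket",345,190,.1),("can grip",294,199,.17),("drawer front L",322,250,.1),("drawer fr R",327,360,.1),("edge",245,400,0),("knife",212,378,.1)]:
    print(n,atz(s,u,v,z).round(3))
for n,u,v,z in [("can",277,258,.06),("pot",397,310,.095),("lid",311,289,.01),("cup",341,305,.05)]:
    print("sc",n,atz(c,u,v,z).round(3))
i=s["img"][160:400,220:400,::-1];cv2.imwrite("pics/b1.png",cv2.resize(i,None,fx=2.5,fy=2.5,interpolation=cv2.INTER_CUBIC)[:600])
E
```

```text
can [0.455 0.126 0.06 ]
pot [ 0.423 -0.321  0.095]
brushtop [ 0.422 -0.333  0.216]
shaker [ 0.394 -0.431  0.09 ]
cup [ 0.404 -0.198  0.1  ]
lid [ 0.453 -0.046  0.01 ]
soap [0.456 0.345 0.168]
basket [0.612 0.35  0.1  ]
can grip [0.447 0.113 0.17 ]
drawer front L [ 0.517 -0.065  0.1  ]
drawer fr R [ 0.507 -0.492  0.1  ]
edge [ 0.349 -0.482  0.   ]
knife [ 0.303 -0.53   0.1  ]
sc can [0.424 0.094 0.06 ]
sc pot [ 0.429 -0.317  0.095]
sc lid [ 0.422 -0.037  0.01 ]
sc cup [ 0.391 -0.167  0.05 ]
```

View pics/b1.png

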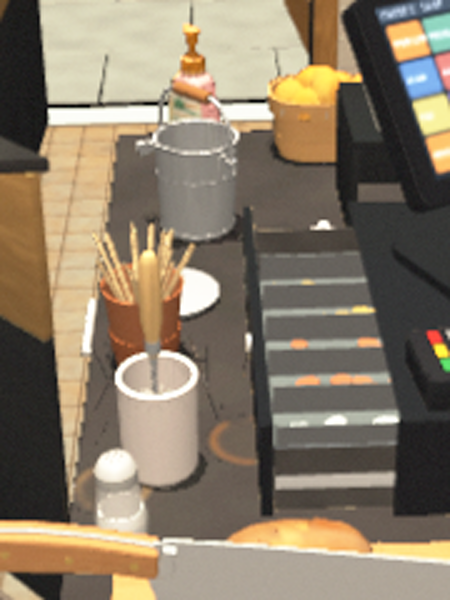

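Call:
{"op": "jog_arm", "data": {"series": [{"z":-0.035},{"z":-0.035,"x":-0.01},{"x":-0.029,"y":-0.026,"z":-0.01},{"x":-0.029,"y":-0.026,"z":-0.01},{"x":-0.029,"y":-0.026,"z":-0.01},{"x":-0.029,"y":-0.026,"z":-0.01},{"x":-0.029,"y":-0.026,"z":-0.01},{"x":-0.029,"y":-0.026,"z":-0.01},{"x":-0.029,"y":-0.026,"z":-0.01},{"x":-0.029,"y":-0.026,"z":-0.01},{"x":-0.029,"y":-0.026,"z":-0.01},{"x":-0.029,"y":-0.026,"z":-0.01}]}}

```text
invalid input
```

Call:
{"op": "jog_arm", "data": {"series": [{"x":0,"y":0,"z":-0.035,"rx":0,"ry":0,"rz":0}]}}

```text
time: 1.98
tool_pos: [0.1283, -0.5299, 0.2311]
ee_rot: [-3.14, 0.019, -1.334]
wrist_force: [-0.0, -0.4, -1.8]
width: 0.0939
```

Call:
{"op": "jog_arm", "data": {"series": [{"x":-0.01,"y":0,"z":-0.035,"rx":0,"ry":0,"rz":0},{"x":-0.029,"y":-0.026,"z":-0.012,"rx":0,"ry":0,"rz":0},{"x":-0.029,"y":-0.026,"z":-0.012,"rx":0,"ry":0,"rz":0},{"x":-0.029,"y":-0.026,"z":-0.012,"rx":0,"ry":0,"rz":0},{"x":-0.029,"y":-0.026,"z":-0.012,"rx":0,"ry":0,"rz":0},{"x":-0.029,"y":-0.026,"z":-0.012,"rx":0,"ry":0,"rz":0},{"x":-0.029,"y":-0.026,"z":-0.012,"rx":0,"ry":0,"rz":0},{"x":-0.029,"y":-0.026,"z":-0.012,"rx":0,"ry":0,"rz":0},{"x":-0.029,"y":-0.026,"z":-0.012,"rx":0,"ry":0,"rz":0},{"x":-0.029,"y":-0.026,"z":-0.012,"rx":0,"ry":0,"rz":0},{"x":-0.029,"y":-0.026,"z":-0.012,"rx":0,"ry":0,"rz":0},{"x":-0.029,"y":-0.026,"z":-0.012,"rx":0,"ry":0,"rz":0}]}}

```text
time: 2.98
tool_pos: [0.3307, -0.1411, 0.4115]
ee_rot: [-3.136, 0.014, -1.351]
wrist_force: [1.3, -0.2, -0.5]
width: 0.0939
```

Run:
```python
from bench import robot,cams
from h import *
import pickle
for n in ["wrist","side","scene"]:
    s=cams.snapshot(n);cv2.imwrite(f"pics/c_{n}.png",s["img"][:,:,::-1]);pickle.dump(s,open(f"c_{n}.pkl","wb"))
    if n=="scene": continue
    for t in ["milk_can","handle_grip","pour_lip","brush_pot","brush"]:
        r=cams.look_for(t,s);print(n,t,[(np.round(d["bbox"],1).tolist(),round(d["p"],2)) for d in r[:2]])
    if n=="wrist":print(s["origin"],s["attitude"])
o=robot.get_obs();print(o["time"],o["tool_pos"],o["ee_rot"],o["joint_positions"])
```

```text
wrist milk_can [([108.4, 42.1, 98.4, 78.5], 0.67), ([445.2, 151.5, 24.6, 28.2], 0.61)]
wrist handle_grip [([109.4, 41.3, 80.4, 60.8], 0.94)]
wrist pour_lip [([108.4, 37.2, 96.3, 85.8], 0.84), ([242.8, 87.5, 60.6, 59.6], 0.24)]
wrist brush_pot [([426.4, 142.6, 61.1, 53.1], 0.76), ([483.8, 186.6, 37.9, 28.2], 0.5)]
wrist brush [([445.6, 156.9, 64.0, 27.7], 0.7), ([234.9, 0.0, 50.4, 39.0], 0.39)]
[ 0.40634837 -0.12493104  0.59158761] [ 2.87449483  0.01599527 -1.34995655]
side milk_can [([270.3, 193.9, 47.1, 64.7], 0.59)]
side handle_grip [([287.9, 194.8, 15.4, 6.1], 0.73)]
side pour_lip [([273.9, 195.0, 40.4, 61.9], 0.85)]
side brush_pot [([265.3, 301.0, 33.2, 55.0], 0.75)]
side brush [([277.1, 261.5, 8.8, 57.3], 0.86)]
3.6333 [ 0.33016104 -0.1438341   0.4101415 ] [-3.13745496  0.01543247 -1.35275651] [-0.58221324 -0.27258421  1.29271267  0.01617908  2.12959698  0.77909721]
```

View pics/c_wrist.png

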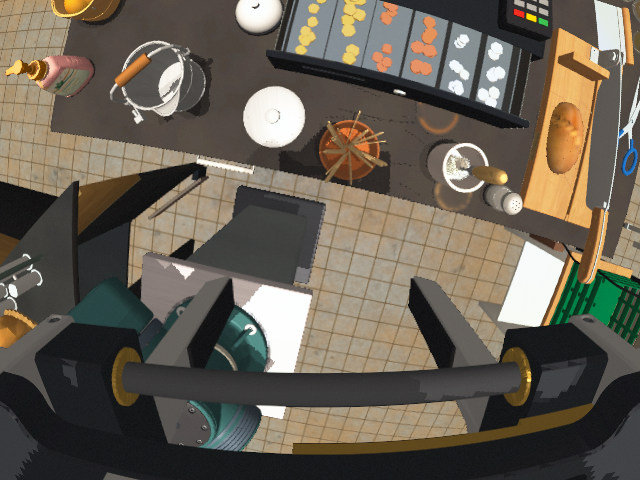

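View pics/c_scene.png

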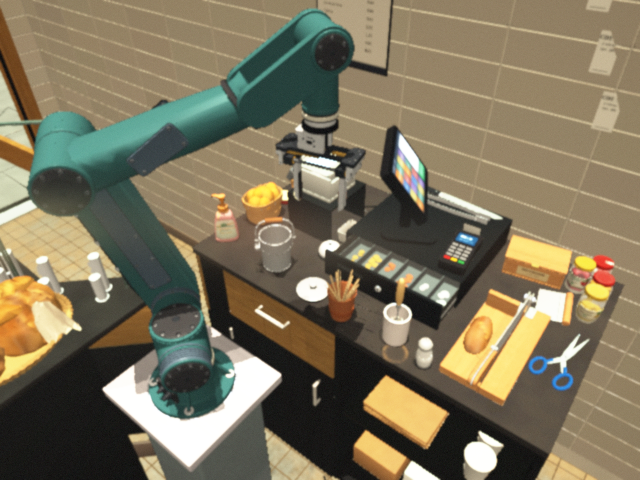

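Run:
```python
from h import *
import pickle
w=pickle.load(open("c_wrist.pkl","rb"))["img"];s=pickle.load(open("c_side.pkl","rb"))["img"]; c=pickle.load(open("c_scene.pkl","rb"))["img"]
z=lambda i,x,y,W,H,f:cv2.resize(i[y:y+H,x:x+W,::-1],None,fx=f,fy=f,interpolation=cv2.INTER_CUBIC)
a=z(w,85,25,135,110,4.4);b=z(s,255,175,70,100,4);d=z(c,245,205,60,80,5)
H=max(a.shape[0],0)
cv2.imwrite("pics/d1.png",a)
cv2.imwrite("pics/d2.png",np.hstack([b,d]))
```

```text
(no output)
```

View pics/d1.png

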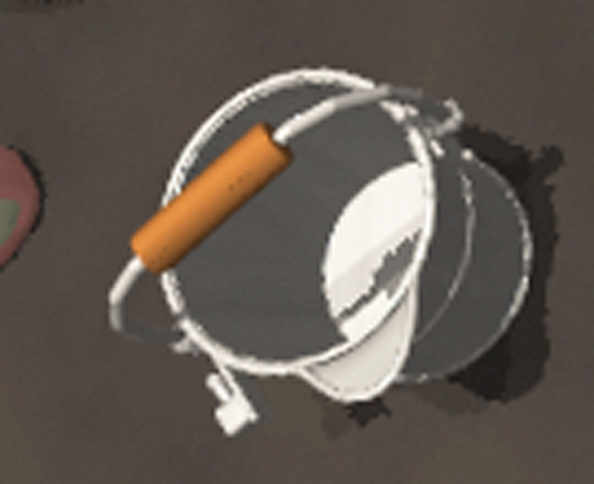

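View pics/d2.png

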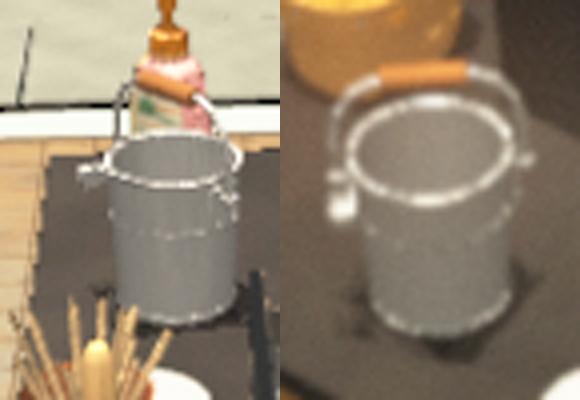

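```bash
cat > canfit.py <<'E'
from h import *
from scipy.optimize import least_squares
def canpts(p):
    cx,cy,yw,a=p;c,s=np.cos(yw),np.sin(yw)
    W=lambda q:np.array([cx+c*q[0]-s*q[1],cy+s*q[0]+c*q[1],q[2]])
    g=lambda y:W([.07*np.sin(a),y,.1+.07*np.cos(a)])
    return dict(lip=W([-.07,0,.13]),grip=g(0),g1=g(.026),g2=g(-.026),e1=W([0,.06,.1]),e2=W([0,-.06,.1]),c=W([0,0,0]))
def fit(obs,p0):
    # obs: list (snap,fish,kind,target) kind a point name or ('rim',side)/( 'foot',side)
    def f(p):
        P=canpts(p);r=[]
        for s,fi,k,t in obs:
            if isinstance(k,tuple):
                q=proj(s,circ(p[:2],*((.048,.115) if k[0]=='rim' else (.043,0))),fi)
                i={'l':(0,np.argmin),'r':(0,np.argmax),'t':(1,np.argmin),'b':(1,np.argmax)}[k[1]]
                r.append(q[i[1](q[:,i[0]]),i[0]]-t)
            else: r+=list(proj(s,P[k],fi)[0]-t)
        return np.array(r)
    s=least_squares(f,p0,loss='soft_l1',f_scale=1.5);return s.x,f(s.x)
E
python3 - <<'E'
from canfit import *
import pickle
w,s,c=[pickle.load(open(f"c_{n}.pkl","rb")) for n in("wrist","side","scene")]
cw=lambda x,y:np.array([85+x/4.4,25+y/4.4]);cs=lambda x,y:np.array([255+x/4,175+y/4]);cc=lambda x,y:np.array([245+(x-280)/5,205+y/5])
o=[(w,1,'lip',cw(365,400)),(w,1,'grip',cw(212,197)),(w,1,'e1',cw(455,115)),(w,1,'e2',cw(190,345)),(w,1,('rim','l'),cw(162,0)[0]),(w,1,('rim','t'),cw(0,68)[1]),(w,1,('rim','r'),cw(437,0)[0]),
(s,0,'grip',cs(167,85)),(s,0,('rim','l'),cs(104,0)[0]),(s,0,('rim','r'),cs(243,0)[0]),(s,0,('rim','b'),cs(0,188)[1]),(s,0,('foot','b'),cs(0,323)[1]),
(c,0,'grip',cc(425,73)),(c,0,('rim','l'),cc(345,0)[0]),(c,0,('rim','r'),cc(517,0)[0]),(c,0,('rim','b'),cc(0,207)[1]),(c,0,('foot','b'),cc(0,336)[1])]
import itertools
for grp in (range(len(o)),range(7),range(7,len(o))):
  for y0 in (.5,-.5):
    oo=[list(o[i]) for i in grp]
    p,r=fit(oo,[.45,.1,y0,.1]);print(p.round(4),np.degrees(p[2:]).round(1),r.round(1))
E
```

```text
[ 0.4572  0.1296  0.6351 -0.0429] [36.4 -2.5] [ -1.7   0.6   1.1  -0.6 -64.2  45.2  65.  -49.4   1.4  -0.   -0.1  -0.1
   0.7   0.4  -1.1  -0.7   0.6  -0.8  -0.    0.5  -1.9  -2.7  -0.6]
[ 0.4557  0.1281 -0.5949 -0.0237] [-34.1  -1.4] [-51.3  -3.8   0.3  -0.3 -54.7   0.2  56.    0.1   2.    1.    0.7  -0.2
   0.5  -0.1  -1.6  -0.4   0.9  -1.2  -0.1   0.6  -1.8  -2.2  -0.1]
[ 0.4572  0.1302  0.6388 -0.0491] [36.6 -2.8] [ -1.9   0.5   0.8  -0.3 -64.5  45.3  64.5 -49.5   1.   -0.   -0.5]
[ 0.4555  0.1286 -0.595  -0.0244] [-34.1  -1.4] [-51.6  -3.6  -0.1  -0.1 -55.    0.4  55.7   0.2   1.7   1.2   0.3]
[ 0.4567  0.1258 -0.7279 -0.0218] [-41.7  -1.2] [ 0.2  0.8  0.2 -1.2 -0.1  1.3 -0.3 -0.1  1.3 -1.1 -2.1  0. ]
[ 0.4567  0.1258 -0.7279 -0.0218] [-41.7  -1.2] [ 0.2  0.8  0.2 -1.2 -0.1  1.3 -0.3 -0.1  1.3 -1.1 -2.1  0. ]
```

Run:
```python
from canfit import *
import pickle
w,s,c=[pickle.load(open(f"c_{n}.pkl","rb")) for n in("wrist","side","scene")]
cw=lambda x,y:np.array([85+x/4.4,25+y/4.4]);cs=lambda x,y:np.array([255+x/4,175+y/4]);cc=lambda x,y:np.array([245+(x-280)/5,205+y/5])
o=[(w,1,'lip',cw(365,400)),(w,1,'grip',cw(212,197)),(w,1,'e2',cw(455,115)),(w,1,'e1',cw(190,345)),(w,1,('rim','l'),cw(162,0)[0]),(w,1,('rim','t'),cw(0,68)[1]),(w,1,('rim','r'),cw(437,0)[0]),
(s,0,'grip',cs(167,85)),(s,0,('rim','l'),cs(104,0)[0]),(s,0,('rim','r'),cs(243,0)[0]),(s,0,('rim','b'),cs(0,188)[1]),(s,0,('foot','b'),cs(0,323)[1]),
(c,0,'grip',cc(425,73)),(c,0,('rim','l'),cc(345,0)[0]),(c,0,('rim','r'),cc(517,0)[0]),(c,0,('rim','b'),cc(0,207)[1]),(c,0,('foot','b'),cc(0,336)[1])]
p,r=fit(o,[.45,.1,.6,.1]);print(p.round(4),np.degrees(p[2:]).round(1),r.round(1))
print({k:v.round(3) for k,v in canpts(p).items()})
# pot: outer radius .035 h .095
print(fitcyl(w,[426.4,142.6,61.1,53.1],.035,.035,.095,[.42,-.32],1))
print(fitcyl(s,[265.3,301,33.2,55],.035,.035,.095,[.42,-.32]))
for n,u,v,z in [("brushtop",507,177,.214),("soap",60,75,.05),("cup",350,150,.13),("lid",275,116,0),("bell",260,10,.02),("drawerL",285,60,.1),("drawerR",525,120,.1),("shaker",510,200,.09)]:
    print(n,atz(w,u,v,z,True).round(3))
for n,u,v,z in [("blk front low L",348,200,0),("blk top L",355,195,.14)]:
    print(n,atz(s,u,v,z).round(3))
```

```text
[ 0.4549  0.1301  0.7608 -0.0152] [43.6 -0.9] [ 3.  -1.2  0.  -0.1  1.9  0.2 -2.6 -1.4  0.8  1.5 -0.8 -0.3  0.5 -0.4
 -1.9 -0.7  0.6 -1.3 -0.1 -0.1 -2.5 -2.3 -0.2]
{'lip': array([0.404, 0.082, 0.13 ]), 'grip': array([0.454, 0.129, 0.17 ]), 'g1': array([0.436, 0.148, 0.17 ]), 'g2': array([0.472, 0.11 , 0.17 ]), 'e1': array([0.414, 0.174, 0.1  ]), 'e2': array([0.496, 0.087, 0.1  ]), 'c': array([0.455, 0.13 , 0.   ])}
(array([ 0.41756507, -0.32160811]), array([-1.10903963,  1.29522176,  1.00262658, -1.03839208]))
(array([ 0.4191994 , -0.32136601]), array([-0.49065532, -0.17421421,  0.51247797,  0.10184978]))
brushtop [ 0.421 -0.325  0.214]
soap [0.451 0.359 0.05 ]
cup [ 0.403 -0.155  0.13 ]
lid [ 0.43  -0.036  0.   ]
bell [0.594 0.024 0.02 ]
drawerL [ 0.503 -0.047  0.1  ]
drawerR [ 0.514 -0.392  0.1  ]
shaker [ 0.395 -0.406  0.09 ]
blk front low L [0.638 0.504 0.   ]
blk top L [0.629 0.206 0.14 ]
```

```bash
cat > plan.py <<'E'
from h import *
import json,sys
from bench import robot
CX,CY,CYAW=.455,.130,np.radians(42)
def can2w(x,y,z,cx=None,cy=None,yw=None):
    cx=CX if cx is None else cx;cy=CY if cy is None else cy;yw=CYAW if yw is None else yw
    c,s=np.cos(yw),np.sin(yw);return np.array([cx+c*x-s*y,cy+s*x+c*y,z])
def pose():
    o=robot.get_obs();return np.array(o["tool_pos"]),R.from_euler('xyz',o["ee_rot"])
def down(yaw_deg,lean=None):
    return R.from_euler('xyz',[np.pi,0,np.radians(yaw_deg)])
def plan(wps,vmax=.036,wmax=6.5,p=None,r=None):
    """wps: list of (pos,Rot,[n]); prints rows"""
    if p is None: p,r=pose()
    rows=[]
    for wp in wps:
        q,rr=wp[0],wp[1]
        dr=(r.inv()*rr).as_rotvec();d=np.asarray(q)-p
        n=max(1,int(np.ceil(np.linalg.norm(d)/vmax)),int(np.ceil(np.degrees(np.linalg.norm(dr))/wmax)))
        if len(wp)>2:n=max(n,wp[2])
        print("seg n",n)
        for i in range(n):
            cur=r*R.from_rotvec(dr*i/n);t=cur.inv().apply(d/n);a=np.degrees(dr/n)
            print(i,dict(zip(("x","y","z"),t.round(4))),dict(zip(("rx","ry","rz"),a.round(2))))
        p,r=np.asarray(q),rr
E
python3 - <<'E'
from plan import *
plan([(can2w(-.05,0,.27),down(-48))])
E
```

```text
seg n 9
0 {'x': np.float64(-0.0237), 'y': np.float64(-0.0152), 'z': np.float64(0.016)} {'rx': np.float64(-0.05), 'ry': np.float64(0.09), 'rz': np.float64(-3.28)}
1 {'x': np.float64(-0.0228), 'y': np.float64(-0.0166), 'z': np.float64(0.016)} {'rx': np.float64(-0.05), 'ry': np.float64(0.09), 'rz': np.float64(-3.28)}
2 {'x': np.float64(-0.0219), 'y': np.float64(-0.0179), 'z': np.float64(0.0159)} {'rx': np.float64(-0.05), 'ry': np.float64(0.09), 'rz': np.float64(-3.28)}
3 {'x': np.float64(-0.0208), 'y': np.float64(-0.0191), 'z': np.float64(0.0159)} {'rx': np.float64(-0.05), 'ry': np.float64(0.09), 'rz': np.float64(-3.28)}
4 {'x': np.float64(-0.0197), 'y': np.float64(-0.0203), 'z': np.float64(0.0158)} {'rx': np.float64(-0.05), 'ry': np.float64(0.09), 'rz': np.float64(-3.28)}
5 {'x': np.float64(-0.0186), 'y': np.float64(-0.0214), 'z': np.float64(0.0158)} {'rx': np.float64(-0.05), 'ry': np.float64(0.09), 'rz': np.float64(-3.28)}
6 {'x': np.float64(-0.0173), 'y': np.float64(-0.0224), 'z': np.float64(0.0157)} {'rx': np.float64(-0.05), 'ry': np.float64(0.09), 'rz': np.float64(-3.28)}
7 {'x': np.float64(-0.0161), 'y': np.float64(-0.0234), 'z': np.float64(0.0157)} {'rx': np.float64(-0.05), 'ry': np.float64(0.09), 'rz': np.float64(-3.28)}
8 {'x': np.float64(-0.0147), 'y': np.float64(-0.0243), 'z': np.float64(0.0156)} {'rx': np.float64(-0.05), 'ry': np.float64(0.09), 'rz': np.float64(-3.28)}
```

Call:
{"op": "jog_arm", "data": {"claw": 0, "series": [{"x":-0.024,"y":-0.015,"z":0.016,"rx":0,"ry":0,"rz":-3.3},{"x":-0.023,"y":-0.0165,"z":0.016,"rx":0,"ry":0,"rz":-3.3},{"x":-0.022,"y":-0.018,"z":0.016,"rx":0,"ry":0,"rz":-3.3},{"x":-0.021,"y":-0.019,"z":0.016,"rx":0,"ry":0,"rz":-3.3},{"x":-0.02,"y":-0.02,"z":0.016,"rx":0,"ry":0,"rz":-3.3},{"x":-0.0185,"y":-0.0215,"z":0.016,"rx":0,"ry":0,"rz":-3.3},{"x":-0.017,"y":-0.0225,"z":0.016,"rx":0,"ry":0,"rz":-3.3},{"x":-0.016,"y":-0.0235,"z":0.016,"rx":0,"ry":0,"rz":-3.3},{"x":-0.015,"y":-0.024,"z":0.016,"rx":0,"ry":0,"rz":-3.3}]}}

```text
time: 4.38
tool_pos: [0.4214, 0.098, 0.2665]
ee_rot: [-3.128, 0.001, -0.836]
wrist_force: [0.5, -0.4, -0.1]
width: 0.0372
```

Run:
```python
from bench import robot,cams
from h import *
import pickle
s=cams.snapshot("wrist");cv2.imwrite("pics/e_wrist.png",s["img"][:,:,::-1]);pickle.dump(s,open("e_wrist.pkl","wb"))
o=robot.get_obs();print(o["time"],o["tool_pos"],o["ee_rot"],o["joint_positions"])
```

```text
4.4333 [0.42074059 0.1020784  0.26206223] [-3.13010713  0.00833279 -0.8290973 ] [ 0.09581872 -0.18452411  1.5198463   0.01393842  1.80209172  0.92818749]
```

View pics/e_wrist.png

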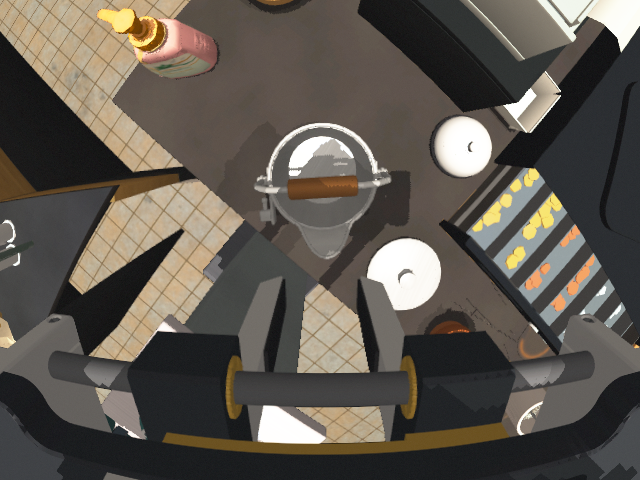

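Run:
```python
from canfit import *
import pickle
w=pickle.load(open("e_wrist.pkl","rb"))
print(w["origin"],w["attitude"])
cv2.imwrite("pics/e2.png",cv2.resize(w["img"][100:270,240:410,::-1],None,fx=3.5,fy=3.5,interpolation=cv2.INTER_CUBIC))
```

```text
[0.4773808  0.15046702 0.44717333] [ 2.88381936  0.00311795 -0.83495598]
```

View pics/e2.png

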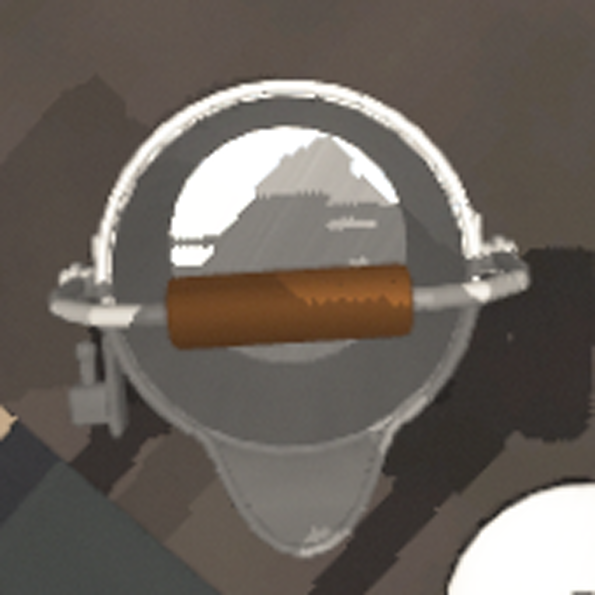

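Run:
```python
from canfit import *
import pickle
w=pickle.load(open("e_wrist.pkl","rb"))
c=lambda x,y:np.array([240+x/3.5,100+y/3.5])
o=[(w,1,'lip',c(308,552)),(w,1,'g1',c(167,313)),(w,1,'g2',c(412,299)),(w,1,('rim','l'),c(97,0)[0]),(w,1,('rim','r'),c(480,0)[0]),(w,1,('rim','t'),c(0,82)[1])]
p,r=fit(o,[.455,.13,.7,0]);print(p.round(4),np.degrees(p[2:]).round(1),r.round(1))
```

```text
[ 0.4564  0.131   0.803  -0.0389] [46.  -2.2] [-0.3 -0.4  0.5  0.3 -0.3 -0.3  1.4 -1.3  0.4]
```

```bash
sed -i 's/^CX,CY,CYAW.*/CX,CY,CYAW=.456,.131,np.radians(45.5)/' plan.py
python3 - <<'E'
from plan import *
plan([(can2w(-.042,0,.150),down(-44.5)),(can2w(.032,0,.142),down(-44.5),7)])
E
```

```text
seg n 4
0 {'x': np.float64(0.0014), 'y': np.float64(-0.0006), 'z': np.float64(0.028)} {'rx': np.float64(-0.17), 'ry': np.float64(0.12), 'rz': np.float64(-0.75)}
1 {'x': np.float64(0.0014), 'y': np.float64(-0.0006), 'z': np.float64(0.028)} {'rx': np.float64(-0.17), 'ry': np.float64(0.12), 'rz': np.float64(-0.75)}
2 {'x': np.float64(0.0013), 'y': np.float64(-0.0007), 'z': np.float64(0.028)} {'rx': np.float64(-0.17), 'ry': np.float64(0.12), 'rz': np.float64(-0.75)}
3 {'x': np.float64(0.0013), 'y': np.float64(-0.0008), 'z': np.float64(0.028)} {'rx': np.float64(-0.17), 'ry': np.float64(0.12), 'rz': np.float64(-0.75)}
seg n 7
0 {'x': np.float64(0.0), 'y': np.float64(-0.0106), 'z': np.float64(0.0011)} {'rx': np.float64(0.0), 'ry': np.float64(0.0), 'rz': np.float64(0.0)}
1 {'x': np.float64(0.0), 'y': np.float64(-0.0106), 'z': np.float64(0.0011)} {'rx': np.float64(0.0), 'ry': np.float64(0.0), 'rz': np.float64(0.0)}
2 {'x': np.float64(0.0), 'y': np.float64(-0.0106), 'z': np.float64(0.0011)} {'rx': np.float64(0.0), 'ry': np.float64(0.0), 'rz': np.float64(0.0)}
3 {'x': np.float64(0.0), 'y': np.float64(-0.0106), 'z': np.float64(0.0011)} {'rx': np.float64(0.0), 'ry': np.float64(0.0), 'rz': np.float64(0.0)}
4 {'x': np.float64(0.0), 'y': np.float64(-0.0106), 'z': np.float64(0.0011)} {'rx': np.float64(0.0), 'ry': np.float64(0.0), 'rz': np.float64(0.0)}
5 {'x': np.float64(0.0), 'y': np.float64(-0.0106), 'z': np.float64(0.0011)} {'rx': np.float64(0.0), 'ry': np.float64(0.0), 'rz': np.float64(0.0)}
6 {'x': np.float64(0.0), 'y': np.float64(-0.0106), 'z': np.float64(0.0011)} {'rx': np.float64(0.0), 'ry': np.float64(0.0), 'rz': np.float64(0.0)}
```

Call:
{"op": "jog_arm", "data": {"series": [{"x":0.0014,"y":0,"z":0.028,"rx":-0.2,"ry":0.1,"rz":-0.8},{"x":0.0014,"y":-0.001,"z":0.028,"rx":-0.2,"ry":0.1,"rz":-0.8},{"x":0.0014,"y":-0.001,"z":0.028,"rx":-0.2,"ry":0.1,"rz":-0.8},{"x":0.0014,"y":-0.001,"z":0.028,"rx":-0.2,"ry":0.1,"rz":-0.8},{"x":0,"y":0,"z":0,"rx":0,"ry":0,"rz":0}]}}

```text
time: 4.85
tool_pos: [0.4271, 0.1025, 0.1446]
ee_rot: [3.138, 0.002, -0.767]
wrist_force: [-1.3, 0.3, -1.0]
width: 0.0013
```

```bash
cat >> plan.py <<'E'
def incan():
    p,r=pose();c,s=np.cos(CYAW),np.sin(CYAW);d=p[:2]-[CX,CY]
    o=robot.get_obs()
    f=np.array(o["wrist_force"])
    print("t",round(float(o["time"]),2),"can xyz mm",np.round(1000*np.array([c*d[0]+s*d[1],-s*d[0]+c*d[1],p[2]]),1),"rpy",np.degrees(o["ee_rot"]).round(1),"F can",np.round([c*f[0]+s*f[1],-s*f[0]+c*f[1],f[2]],2),"w",np.round(o["width"],4))
E
python3 -c "
from plan import *
incan()"
```

```text
t 4.85 can xyz mm [-40.5   0.6 144.6] rpy [ 1.798e+02  1.000e-01 -4.390e+01] F can [-0.68  1.11 -0.98] w 0.0013
```

Call:
{"op": "jog_arm", "data": {"series": [{"x":0,"y":-0.0105,"z":-0.0005,"rx":0,"ry":0,"rz":0},{"x":0,"y":-0.0105,"z":0,"rx":0,"ry":0,"rz":0},{"x":0,"y":-0.0105,"z":0,"rx":0,"ry":0,"rz":0},{"x":0,"y":-0.0105,"z":0,"rx":0,"ry":0,"rz":0},{"x":0,"y":-0.0105,"z":0,"rx":0,"ry":0,"rz":0},{"x":0,"y":-0.0105,"z":0,"rx":0,"ry":0,"rz":0},{"x":0,"y":-0.0105,"z":0,"rx":0,"ry":0,"rz":0},{"x":0,"y":0,"z":0,"rx":0,"ry":0,"rz":0}]}}

```text
time: 5.52
tool_pos: [0.4894, 0.1613, 0.1545]
ee_rot: [-3.133, -0.005, -0.771]
wrist_force: [-1.0, 0.0, 0.6]
width: 0.0005
```

```bash
python3 -c "
from plan import *
incan()
from bench import cams
s=cams.snapshot('wrist');cv2.imwrite('pics/f.png',s['img'][:,:,::-1])
s=cams.snapshot('side');cv2.imwrite('pics/f2.png',cv2.resize(s['img'][150:290,230:370,::-1],None,fx=4,fy=4))"
```

```text
t 5.52 can xyz mm [ 45.   -2.6 154.5] rpy [-179.5   -0.3  -44.2] F can [-0.66  0.7   0.64] w 0.0005
```

View pics/f.png

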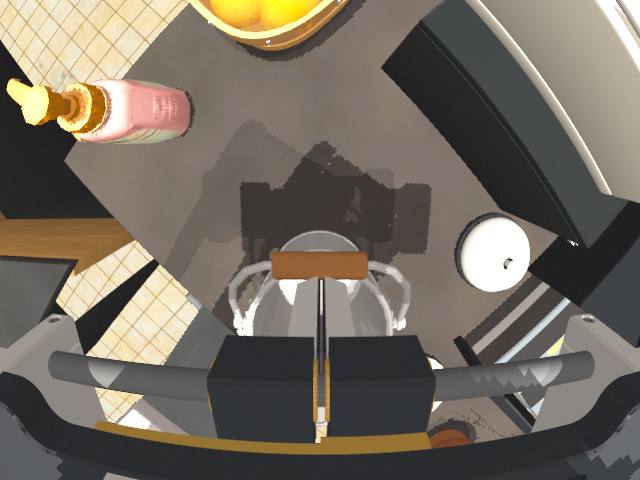

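View pics/f2.png

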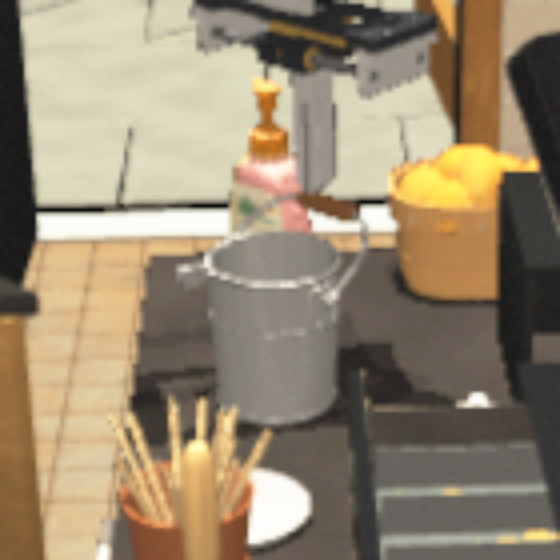

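Call:
{"op": "jog_arm", "data": {"series": [{"x":-0.001,"y":0.002,"z":-0.008,"rx":0,"ry":0,"rz":0},{"x":-0.001,"y":-0.006,"z":0,"rx":0,"ry":0,"rz":0},{"x":0,"y":-0.006,"z":0,"rx":0,"ry":0,"rz":0},{"x":0,"y":0,"z":0,"rx":0,"ry":0,"rz":0}]}}

```text
time: 5.95
tool_pos: [0.494, 0.169, 0.1648]
ee_rot: [-3.133, -0.007, -0.772]
wrist_force: [-0.2, 0.0, 0.3]
width: 0.0005
```

```bash
python3 -c "
from plan import *
incan()"
```

```text
t 5.95 can xyz mm [ 53.8  -0.5 164.8] rpy [-179.5   -0.4  -44.3] F can [-0.13  0.2   0.34] w 0.0005
```

Call:
{"op": "jog_arm", "data": {"series": [{"x":0,"y":-0.003,"z":0.006,"rx":0,"ry":0,"rz":0},{"x":0,"y":-0.003,"z":0.007,"rx":0,"ry":0,"rz":0},{"x":0,"y":-0.003,"z":0.008,"rx":0,"ry":0,"rz":0},{"x":0,"y":-0.002,"z":0.008,"rx":0,"ry":0,"rz":0},{"x":0,"y":-0.001,"z":0.008,"rx":0,"ry":0,"rz":0},{"x":0,"y":0,"z":0.008,"rx":0,"ry":0,"rz":0}]}}

```text
time: 6.45
tool_pos: [0.5054, 0.1792, 0.1177]
ee_rot: [-3.128, -0.009, -0.773]
wrist_force: [0.1, 0.2, 0.5]
width: 0.0005
```

```bash
python3 -c "
from plan import *
incan()"
```

```text
t 6.45 can xyz mm [ 69.   -1.5 117.7] rpy [-179.2   -0.5  -44.3] F can [0.21 0.02 0.47] w 0.0005
```

Call:
{"op": "jog_arm", "data": {"series": [{"x":0,"y":0.001,"z":0.006,"rx":0,"ry":0,"rz":0},{"x":0,"y":0.001,"z":0.005,"rx":0,"ry":0,"rz":0},{"x":0,"y":0,"z":0.004,"rx":0,"ry":0,"rz":0},{"x":0,"y":0,"z":0.002,"rx":0,"ry":0,"rz":0},{"x":0,"y":0,"z":0,"rx":0,"ry":0,"rz":0}]}}

```text
time: 6.87
tool_pos: [0.5017, 0.1768, 0.0954]
ee_rot: [-3.134, -0.005, -0.773]
wrist_force: [-1.9, -1.1, 3.8]
width: 0.0001
```

```bash
python3 -c "
from plan import *
incan()
from bench import cams
s=cams.snapshot('wrist');cv2.imwrite('pics/g.png',s['img'][:,:,::-1])
s=cams.snapshot('side');cv2.imwrite('pics/g2.png',cv2.resize(s['img'][150:290,230:370,::-1],None,fx=4,fy=4))"
```

```text
t 6.87 can xyz mm [64.8 -0.5 95.4] rpy [-179.6   -0.3  -44.3] F can [-2.11  0.63  3.82] w 0.0001
```

View pics/g.png

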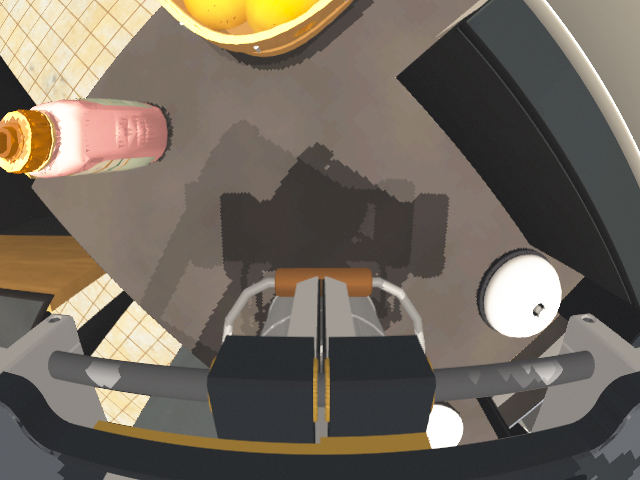

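View pics/g2.png

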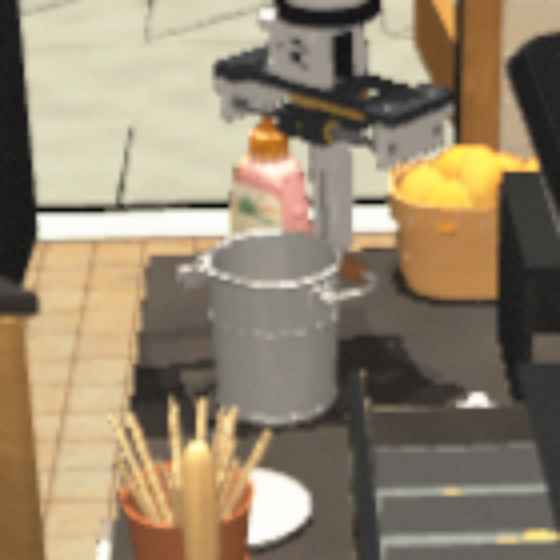

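Call:
{"op": "jog_arm", "data": {"claw": 0.5, "series": [{"x":0,"y":0,"z":-0.015,"rx":0,"ry":0,"rz":0},{"x":0,"y":0,"z":-0.035,"rx":0,"ry":0,"rz":0},{"x":0,"y":0.015,"z":-0.035,"rx":0,"ry":0,"rz":0},{"x":0,"y":0.03,"z":-0.025,"rx":0,"ry":0,"rz":0},{"x":0,"y":0.035,"z":-0.02,"rx":0,"ry":0,"rz":0},{"x":0,"y":0.03,"z":-0.02,"rx":0,"ry":0,"rz":0},{"x":0,"y":0,"z":0,"rx":0,"ry":0,"rz":0}]}}

```text
time: 7.55
tool_pos: [0.4201, 0.0949, 0.2486]
ee_rot: [-3.141, -0.005, -0.77]
wrist_force: [0.4, 0.4, 0.6]
width: 0.0433
```

```bash
python3 -c "
from plan import *
incan()
from bench import cams
import pickle
s=cams.snapshot('wrist');pickle.dump(s,open('i_wrist.pkl','wb'))
cv2.imwrite('pics/i.png',cv2.resize(s['img'][80:270,220:410,::-1],None,fx=3,fy=3,interpolation=cv2.INTER_CUBIC))"
```

```text
t 7.55 can xyz mm [-50.9   0.3 248.6] rpy [-180.    -0.3  -44.1] F can [ 0.56 -0.06  0.57] w 0.0433
```

View pics/i.png

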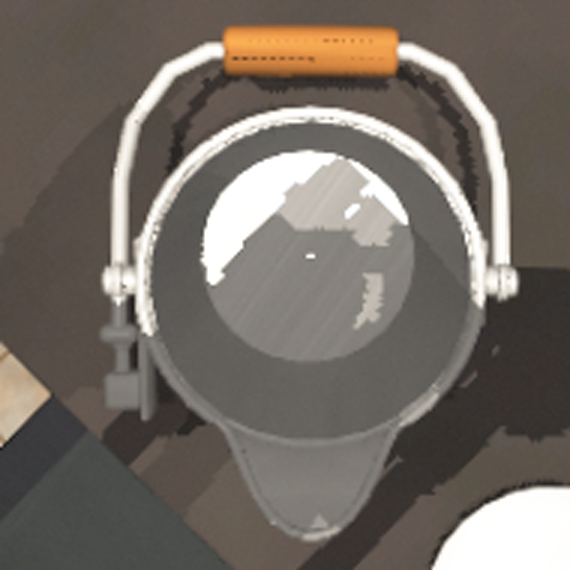

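Run:
```python
from canfit import *
import pickle
w=pickle.load(open("i_wrist.pkl","rb"))
c=lambda x,y:np.array([220+x/3,80+y/3])
o=[(w,1,'lip',c(312,538)),(w,1,'g1',c(225,50)),(w,1,'g2',c(399,50)),(w,1,('rim','l'),c(135,0)[0]),(w,1,('rim','r'),c(486,0)[0]),(w,1,('rim','t'),c(0,107)[1]),(w,1,'e1',c(118,281)),(w,1,'e2',c(505,281))]
p,r=fit(o,[.455,.13,.7,1.7]);print(p.round(4),np.degrees(p[2:]).round(1),r.round(1))
from plan import *
plan([(np.array([.418,-.322,.30]),down(-44.5))])
```

```text
[0.4563 0.1305 0.8005 1.7407] [45.9 99.7] [ 0.  -0.4 -0.  -0.1 -0.2  0.1  2.4 -1.5  1.6 -2.9 -0.5  2.7 -0.2]
seg n 12
0 {'x': np.float64(0.0241), 'y': np.float64(0.0252), 'z': np.float64(-0.0044)} {'rx': np.float64(0.0), 'ry': np.float64(-0.01), 'rz': np.float64(0.03)}
1 {'x': np.float64(0.0241), 'y': np.float64(0.0252), 'z': np.float64(-0.0044)} {'rx': np.float64(0.0), 'ry': np.float64(-0.01), 'rz': np.float64(0.03)}
2 {'x': np.float64(0.0241), 'y': np.float64(0.0251), 'z': np.float64(-0.0044)} {'rx': np.float64(0.0), 'ry': np.float64(-0.01), 'rz': np.float64(0.03)}
3 {'x': np.float64(0.0241), 'y': np.float64(0.0251), 'z': np.float64(-0.0044)} {'rx': np.float64(0.0), 'ry': np.float64(-0.01), 'rz': np.float64(0.03)}
4 {'x': np.float64(0.0241), 'y': np.float64(0.0251), 'z': np.float64(-0.0044)} {'rx': np.float64(0.0), 'ry': np.float64(-0.01), 'rz': np.float64(0.03)}
5 {'x': np.float64(0.0242), 'y': np.float64(0.0251), 'z': np.float64(-0.0044)} {'rx': np.float64(0.0), 'ry': np.float64(-0.01), 'rz': np.float64(0.03)}
6 {'x': np.float64(0.0242), 'y': np.float64(0.0251), 'z': np.float64(-0.0044)} {'rx': np.float64(0.0), 'ry': np.float64(-0.01), 'rz': np.float64(0.03)}
7 {'x': np.float64(0.0242), 'y': np.float64(0.0251), 'z': np.float64(-0.0044)} {'rx': np.float64(0.0), 'ry': np.float64(-0.01), 'rz': np.float64(0.03)}
8 {'x': np.float64(0.0242), 'y': np.float64(0.0251), 'z': np.float64(-0.0044)} {'rx': np.float64(0.0), 'ry': np.float64(-0.01), 'rz': np.float64(0.03)}
9 {'x': np.float64(0.0242), 'y': np.float64(0.025), 'z': np.float64(-0.0044)} {'rx': np.float64(0.0), 'ry': np.float64(-0.01), 'rz': np.float64(0.03)}
10 {'x': np.float64(0.0242), 'y': np.float64(0.025), 'z': np.float64(-0.0044)} {'rx': np.float64(0.0), 'ry': np.float64(-0.01), 'rz': np.float64(0.03)}
11 {'x': np.float64(0.0242), 'y': np.float64(0.025), 'z': np.float64(-0.0044)} {'rx': np.float64(0.0), 'ry': np.float64(-0.01), 'rz': np.float64(0.03)}
```

Run:
```python
from plan import *
plan([(np.array([.418,-.322,.29]),down(46),14)])
```

```text
seg n 14
0 {'x': np.float64(0.0206), 'y': np.float64(0.0216), 'z': np.float64(-0.003)} {'rx': np.float64(0.01), 'ry': np.float64(-0.01), 'rz': np.float64(-6.44)}
1 {'x': np.float64(0.0181), 'y': np.float64(0.0238), 'z': np.float64(-0.003)} {'rx': np.float64(0.01), 'ry': np.float64(-0.01), 'rz': np.float64(-6.44)}
2 {'x': np.float64(0.0153), 'y': np.float64(0.0256), 'z': np.float64(-0.0031)} {'rx': np.float64(0.01), 'ry': np.float64(-0.01), 'rz': np.float64(-6.44)}
3 {'x': np.float64(0.0123), 'y': np.float64(0.0272), 'z': np.float64(-0.0031)} {'rx': np.float64(0.01), 'ry': np.float64(-0.01), 'rz': np.float64(-6.44)}
4 {'x': np.float64(0.0092), 'y': np.float64(0.0284), 'z': np.float64(-0.0031)} {'rx': np.float64(0.01), 'ry': np.float64(-0.01), 'rz': np.float64(-6.44)}
5 {'x': np.float64(0.006), 'y': np.float64(0.0293), 'z': np.float64(-0.0031)} {'rx': np.float64(0.01), 'ry': np.float64(-0.01), 'rz': np.float64(-6.44)}
6 {'x': np.float64(0.0027), 'y': np.float64(0.0297), 'z': np.float64(-0.0031)} {'rx': np.float64(0.01), 'ry': np.float64(-0.01), 'rz': np.float64(-6.44)}
7 {'x': np.float
[... 371 characters left out ...]
} {'rx': np.float64(0.01), 'ry': np.float64(-0.01), 'rz': np.float64(-6.44)}
10 {'x': np.float64(-0.0105), 'y': np.float64(0.0279), 'z': np.float64(-0.0031)} {'rx': np.float64(0.01), 'ry': np.float64(-0.01), 'rz': np.float64(-6.44)}
11 {'x': np.float64(-0.0136), 'y': np.float64(0.0266), 'z': np.float64(-0.0031)} {'rx': np.float64(0.01), 'ry': np.float64(-0.01), 'rz': np.float64(-6.44)}
12 {'x': np.float64(-0.0165), 'y': np.float64(0.0249), 'z': np.float64(-0.0031)} {'rx': np.float64(0.01), 'ry': np.float64(-0.01), 'rz': np.float64(-6.44)}
13 {'x': np.float64(-0.0192), 'y': np.float64(0.0229), 'z': np.float64(-0.0031)} {'rx': np.float64(0.01), 'ry': np.float64(-0.01), 'rz': np.float64(-6.44)}
```

Call:
{"op": "jog_arm", "data": {"claw": 0.75, "series": [{"x":0.0206,"y":0.0216,"z":-0.008,"rx":0,"ry":0,"rz":-6.4},{"x":0.018,"y":0.024,"z":-0.008,"rx":0,"ry":0,"rz":-6.4},{"x":0.0153,"y":0.0256,"z":-0.008,"rx":0,"ry":0,"rz":-6.4},{"x":0.0123,"y":0.0272,"z":-0.007,"rx":0,"ry":0,"rz":-6.4},{"x":0.0092,"y":0.0284,"z":-0.005,"rx":0,"ry":0,"rz":-6.4},{"x":0.006,"y":0.0293,"z":-0.004,"rx":0,"ry":0,"rz":-6.4},{"x":0.0027,"y":0.0297,"z":-0.003,"rx":0,"ry":0,"rz":-6.4},{"x":-0.0007,"y":0.0299,"z":-0.003,"rx":0,"ry":0,"rz":-6.4},{"x":-0.004,"y":0.0296,"z":-0.002,"rx":0,"ry":0,"rz":-6.4},{"x":-0.0073,"y":0.0289,"z":-0.002,"rx":0,"ry":0,"rz":-6.4},{"x":-0.0105,"y":0.0279,"z":-0.002,"rx":0,"ry":0,"rz":-6.4},{"x":-0.0136,"y":0.0266,"z":0,"rx":0,"ry":0,"rz":-6.4}]}}

```text
time: 8.6
tool_pos: [0.4309, -0.2641, 0.2813]
ee_rot: [-3.126, 0.002, 0.634]
wrist_force: [1.5, 0.4, 0.5]
width: 0.0707
```

Run:
```python
from plan import *
from bench import cams
import pickle
o=robot.get_obs();print(o["time"],o["tool_pos"],np.degrees(o["ee_rot"]))
for n in("wrist","side"):
    s=cams.snapshot(n);pickle.dump(s,open(f'j_{n}.pkl','wb'));cv2.imwrite(f'pics/j_{n}.png',s['img'][:,:,::-1])
s=cams.snapshot("scene");pickle.dump(s,open('j_scene.pkl','wb'))
a=pickle.load(open('j_side.pkl','rb'))['img'][240:380,230:340,::-1];b=s['img'][270:370,360:450,::-1]
cv2.imwrite('pics/j2.png',np.hstack([cv2.resize(a,(440,560)),cv2.resize(b,(360,400)).repeat(1,0) if 0 else cv2.copyMakeBorder(cv2.resize(b,(360,400)),0,160,0,0,cv2.BORDER_CONSTANT)]))
```

```text
8.6 [ 0.43090738 -0.26407031  0.28132907] [-1.79118802e+02  1.11040845e-01  3.63030474e+01]
```

View pics/j_wrist.png

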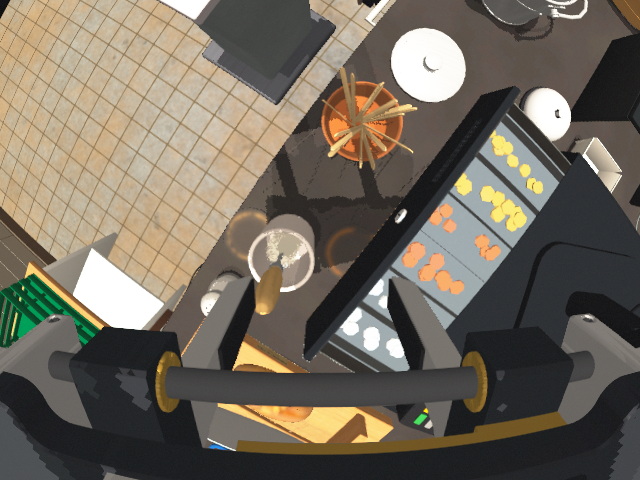

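View pics/j2.png

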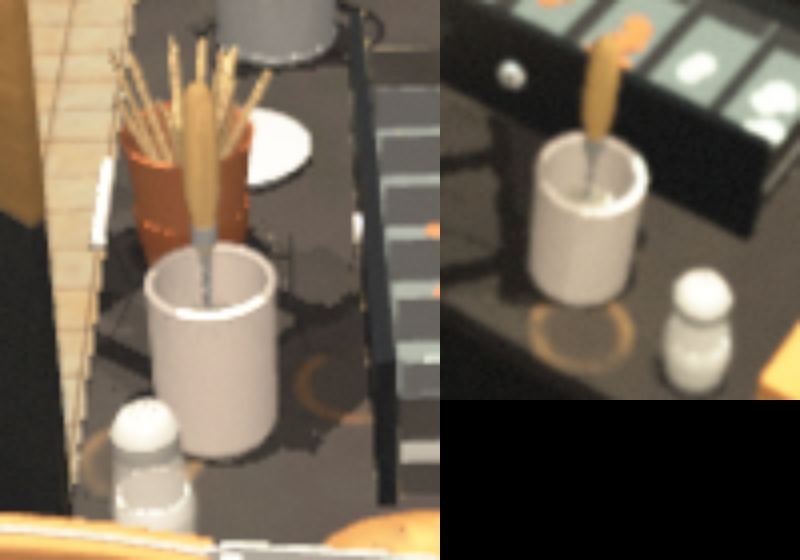

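Run:
```python
from h import *
import pickle
from scipy.optimize import least_squares
w,s,c=[pickle.load(open(f"j_{n}.pkl","rb")) for n in("wrist","side","scene")]
obs=[(s,0,.21,(279.5,260.5)),(s,0,.115,(281.2,299)),(c,0,.21,(401.7,280)),(c,0,.115,(398.8,305)),(w,1,.208,(264,312)),(w,1,.115,(280,263))]
for grp in ([0,1,2,3],[0,1,4,5],range(6)):
    def f(p):
        d=np.array([p[2],p[3],1.]);d/=np.linalg.norm(d);t=np.array([p[0],p[1],.007])
        return np.concatenate([proj(obs[i][0],t+d*obs[i][2],obs[i][1])[0]-obs[i][3] for i in grp])
    r=least_squares(f,[.42,-.32,0,0],loss='soft_l1');p=r.x
    d=np.array([p[2],p[3],1.]);d/=np.linalg.norm(d);t=np.array([p[0],p[1],.007])
    print(p.round(4),"grip",(t+d*.165).round(4),f(p).round(1))
for cam,fi,b in((s,0,[230+147/4,240+240/4,130/4,218/4]),(c,0,[360+90/4,270+132/4,118/4,172/4]),(w,1,[248,213,67,80])):
    print(fitcyl(cam,b,.035,.035,.095,[.42,-.32],fi))
```

```text
[ 0.423  -0.32   -0.0166 -0.0208] grip [ 0.4202 -0.3234  0.1719] [-0.6  0.1  0.5  0.6  0.4 -1.6 -0.7  0.3]
[ 0.416  -0.3042  0.0295 -0.087 ] grip [ 0.4209 -0.3185  0.1713] [ 0.8 -0.1 -0.2 -1.3 -0.2 -0.1 -0.   0.2]
[ 0.4164 -0.3049  0.027  -0.0839] grip [ 0.4208 -0.3187  0.1714] [ 0.7 -0.1 -0.2 -1.3  0.2 -2.2 -3.7 -0.6 -0.5 -0.1 -0.2  0.5]
(array([ 0.42149026, -0.3169142 ]), array([-0.74837539, -0.33820225,  0.7840206 ,  0.21657846]))
(array([ 0.42538012, -0.32378259]), array([-0.32366471, -0.85731466,  0.30653496,  0.75140002]))
(array([ 0.42181831, -0.32170103]), array([-0.44162869, -0.19459941,  0.52750382,  0.20110931]))
```

Run:
```python
from plan import *
o=robot.get_obs();print(o["time"],o["tool_pos"],np.degrees(o["ee_rot"]))
plan([(np.array([.4205,-.3205,.24]),down(46),3)])
```

```text
8.75 [ 0.43041719 -0.26388525  0.27984662] [-178.92906975    0.17940198   35.73458709]
seg n 3
0 {'x': np.float64(-0.0137), 'y': np.float64(0.0136), 'z': np.float64(0.0131)} {'rx': np.float64(-0.36), 'ry': np.float64(0.03), 'rz': np.float64(-3.42)}
1 {'x': np.float64(-0.0145), 'y': np.float64(0.0127), 'z': np.float64(0.0131)} {'rx': np.float64(-0.36), 'ry': np.float64(0.03), 'rz': np.float64(-3.42)}
2 {'x': np.float64(-0.0152), 'y': np.float64(0.0117), 'z': np.float64(0.0132)} {'rx': np.float64(-0.36), 'ry': np.float64(0.03), 'rz': np.float64(-3.42)}
```

Call:
{"op": "jog_arm", "data": {"series": [{"x":-0.0137,"y":0.0136,"z":0.013,"rx":-0.3,"ry":0,"rz":-3.4},{"x":-0.0145,"y":0.0127,"z":0.013,"rx":-0.3,"ry":0,"rz":-3.4},{"x":-0.0152,"y":0.0117,"z":0.013,"rx":-0.3,"ry":0,"rz":-3.4},{"x":0,"y":0,"z":0,"rx":0,"ry":0,"rz":0}]}}

```text
time: 9.08
tool_pos: [0.4237, -0.3173, 0.2366]
ee_rot: [-3.136, -0.003, 0.811]
wrist_force: [-0.5, -0.8, -0.4]
width: 0.0706
```

Run:
```python
from plan import *
from bench import cams
import pickle
s=cams.snapshot("wrist");pickle.dump(s,open('k.pkl','wb'));cv2.imwrite('pics/k.png',s['img'][:,:,::-1])
o=robot.get_obs();print(o["time"],o["tool_pos"],np.degrees(o["ee_rot"]))
plan([(np.array([.4205,-.3205,.24]),down(46)),(np.array([.4205,-.3205,.152]),down(46))])
```

```text
9.1333 [ 0.42441927 -0.31598617  0.23807884] [-179.74759806   -0.23652781   46.41964189]
seg n 1
0 {'x': np.float64(-0.006), 'y': np.float64(0.0003), 'z': np.float64(-0.0019)} {'rx': np.float64(-0.25), 'ry': np.float64(-0.24), 'rz': np.float64(0.42)}
seg n 3
0 {'x': np.float64(0.0), 'y': np.float64(-0.0), 'z': np.float64(0.0293)} {'rx': np.float64(0.0), 'ry': np.float64(0.0), 'rz': np.float64(0.0)}
1 {'x': np.float64(0.0), 'y': np.float64(-0.0), 'z': np.float64(0.0293)} {'rx': np.float64(0.0), 'ry': np.float64(0.0), 'rz': np.float64(0.0)}
2 {'x': np.float64(0.0), 'y': np.float64(-0.0), 'z': np.float64(0.0293)} {'rx': np.float64(0.0), 'ry': np.float64(0.0), 'rz': np.float64(0.0)}
```

View pics/k.png

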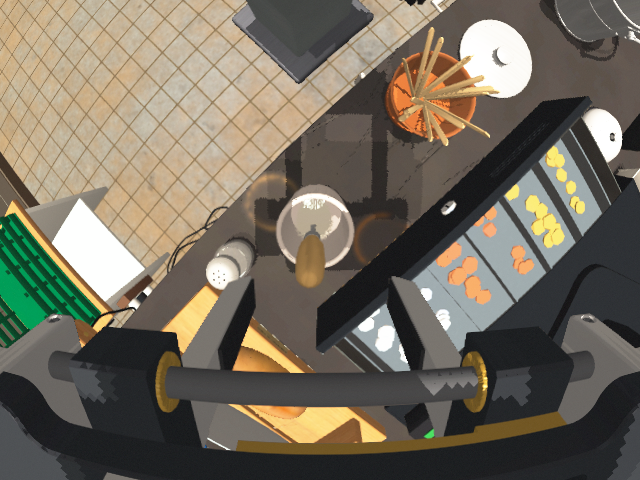

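Run:
```python
from h import *
import pickle
s=pickle.load(open('k.pkl','rb'));print(atz(s,310,284,.211,True),atz(s,315,233,.122,True), proj(s,[[.4205,-.3205,.171],[.4205,-.3205,.216],[.4205,-.3205,.121]],True))
```

```text
[ 0.42263777 -0.32332681  0.211     ] [ 0.41730308 -0.3156049   0.122     ] [[312.22009862 257.93579572]
 [310.73115187 281.59958952]
 [313.39989592 239.41605374]]
```

Call:
{"op": "jog_arm", "data": {"series": [{"x":-0.005,"y":0.0005,"z":0.018,"rx":0,"ry":0,"rz":0.3},{"x":0,"y":0,"z":0.022,"rx":0,"ry":0,"rz":0},{"x":0,"y":0,"z":0.022,"rx":0,"ry":0,"rz":0},{"x":0,"y":0,"z":0.013,"rx":0,"ry":0,"rz":0},{"x":0,"y":0,"z":0,"rx":0,"ry":0,"rz":0}]}}

```text
time: 9.55
tool_pos: [0.427, -0.3121, 0.1653]
ee_rot: [3.14, -0.01, 0.802]
wrist_force: [0.3, 0.3, -0.2]
width: 0.0704
```

Run:
```python
from plan import *
plan([(np.array([.4205,-.3205,.152]),down(46))])
```

```text
seg n 1
0 {'x': np.float64(-0.0107), 'y': np.float64(0.0011), 'z': np.float64(0.0132)} {'rx': np.float64(0.11), 'ry': np.float64(-0.55), 'rz': np.float64(-0.05)}
```

Call:
{"op": "jog_arm", "data": {"series": [{"x":-0.007,"y":0.0005,"z":0.006,"rx":0,"ry":-0.3,"rz":0},{"x":-0.004,"y":0.0005,"z":0.006,"rx":0,"ry":-0.3,"rz":0},{"x":0,"y":0,"z":0,"rx":0,"ry":0,"rz":0}]}}

```text
time: 9.8
tool_pos: [0.422, -0.3187, 0.1552]
ee_rot: [3.136, 0.001, 0.804]
wrist_force: [0.7, 0.9, 0.5]
width: 0.0705
```

Run:
```python
from plan import *
plan([(np.array([.4205,-.3205,.152]),down(46))])
```

```text
seg n 1
0 {'x': np.float64(-0.0024), 'y': np.float64(0.0001), 'z': np.float64(0.0032)} {'rx': np.float64(0.3), 'ry': np.float64(0.03), 'rz': np.float64(0.06)}
```

Close enough; shut the jaws.

Call:
{"op": "jog_arm", "data": {"claw": 0, "series": [{"x":-0.0024,"y":0,"z":0.003,"rx":0.3,"ry":0,"rz":0},{"x":0,"y":0,"z":0,"rx":0,"ry":0,"rz":0},{"x":0,"y":0,"z":0,"rx":0,"ry":0,"rz":0},{"x":0,"y":0,"z":0,"rx":0,"ry":0,"rz":0},{"x":0,"y":0,"z":0,"rx":0,"ry":0,"rz":0},{"x":0,"y":0,"z":0,"rx":0,"ry":0,"rz":0}]}}

```text
time: 10.3
tool_pos: [0.4217, -0.322, 0.1558]
ee_rot: [3.135, 0.0, 0.802]
wrist_force: [0.2, 0.3, -0.7]
width: 0.0339
```

Run:
```python
from plan import *
o=robot.get_obs();print(o["time"],o["tool_pos"],np.degrees(o["ee_rot"]),o["width"],o["wrist_force"])
```

```text
10.3 [ 0.42174503 -0.32198168  0.15584163] [1.79645405e+02 3.03805227e-03 4.59550216e+01] 0.03390951227096028 [ 0.21163586  0.31166953 -0.67012872]
```

Call:
{"op": "jog_arm", "data": {"series": [{"x":0,"y":0,"z":0,"rx":0,"ry":0,"rz":0},{"x":0,"y":0,"z":0,"rx":0,"ry":0,"rz":0},{"x":0,"y":0,"z":0,"rx":0,"ry":0,"rz":0},{"x":0,"y":0,"z":0,"rx":0,"ry":0,"rz":0}]}}

```text
time: 10.63
tool_pos: [0.4218, -0.3223, 0.1562]
ee_rot: [3.135, 0.0, 0.802]
wrist_force: [-0.1, -0.6, -0.7]
width: 0.0188
```

Run:
```python
from plan import *
o=robot.get_obs();print(o["time"],o["tool_pos"],np.degrees(o["ee_rot"]),o["width"],o["wrist_force"])
```

```text
10.6333 [ 0.42175412 -0.32225277  0.15620334] [1.79612303e+02 1.31605332e-02 4.59366311e+01] 0.01875702948200755 [-0.06423279 -0.63292623 -0.67775377]
```

Call:
{"op": "jog_arm", "data": {"series": [{"x":0,"y":0,"z":-0.015,"rx":0,"ry":0,"rz":0},{"x":0,"y":0,"z":-0.03,"rx":0,"ry":0,"rz":0},{"x":0,"y":0,"z":-0.035,"rx":0,"ry":0,"rz":0},{"x":0,"y":0,"z":-0.035,"rx":0,"ry":0,"rz":0},{"x":0,"y":0,"z":-0.035,"rx":0,"ry":0,"rz":0},{"x":0,"y":0,"z":-0.02,"rx":0,"ry":0,"rz":0}]}}

```text
time: 11.13
tool_pos: [0.418, -0.3183, 0.3214]
ee_rot: [-3.125, 0.0, 0.802]
wrist_force: [-0.5, 0.3, -0.8]
width: 0.0188
```

```bash
sed -i 's/^CX,CY,CYAW.*/CX,CY,CYAW=.4563,.1307,np.radians(46)/' plan.py
python3 - <<'E'
from plan import *
o=robot.get_obs();print(o["time"],o["tool_pos"],np.degrees(o["ee_rot"]),o["width"],o["wrist_force"])
from bench import cams
s=cams.snapshot("side");cv2.imwrite('pics/l.png',cv2.resize(s['img'][150:380,210:400,::-1],None,fx=2.6,fy=2.6))
plan([(can2w(-.012,0,.335),down(46))])
E
```

```text
11.1333 [ 0.41796249 -0.31834625  0.32144123] [-1.79021518e+02  7.21879356e-03  4.59468384e+01] 0.018779827186965657 [-0.48685625  0.30137212 -0.81177797]
seg n 13
0 {'x': np.float64(0.026), 'y': np.float64(-0.022), 'z': np.float64(-0.0005)} {'rx': np.float64(-0.05), 'ry': np.float64(0.0), 'rz': np.float64(-0.0)}
1 {'x': np.float64(0.026), 'y': np.float64(-0.022), 'z': np.float64(-0.0006)} {'rx': np.float64(-0.05), 'ry': np.float64(0.0), 'rz': np.float64(-0.0)}
2 {'x': np.float64(0.026), 'y': np.float64(-0.022), 'z': np.float64(-0.0006)} {'rx': np.float64(-0.05), 'ry': np.float64(0.0), 'rz': np.float64(-0.0)}
3 {'x': np.float64(0.026), 'y': np.float64(-0.022), 'z': np.float64(-0.0006)} {'rx': np.float64(-0.05), 'ry': np.float64(0.0), 'rz': np.float64(-0.0)}
4 {'x': np.float64(0.026), 'y': np.float64(-0.022), 'z': np.float64(-0.0006)} {'rx': np.float64(-0.05), 'ry': np.float64(0.0), 'rz': np.float64(-0.0)}
5 {'x': np.float64(0.026), 'y': np.float64(-0.022), 'z': np.float64(-0.0006)} {'rx': np.float64(-0.05), 'ry': np.float64(0.0), 'rz': np.float64(-0.0)}
6 {'x': np.float64(0.026), 'y'
[... 329 characters left out ...]
np.float64(-0.0007)} {'rx': np.float64(-0.05), 'ry': np.float64(0.0), 'rz': np.float64(-0.0)}
9 {'x': np.float64(0.026), 'y': np.float64(-0.022), 'z': np.float64(-0.0007)} {'rx': np.float64(-0.05), 'ry': np.float64(0.0), 'rz': np.float64(-0.0)}
10 {'x': np.float64(0.026), 'y': np.float64(-0.022), 'z': np.float64(-0.0007)} {'rx': np.float64(-0.05), 'ry': np.float64(0.0), 'rz': np.float64(-0.0)}
11 {'x': np.float64(0.026), 'y': np.float64(-0.022), 'z': np.float64(-0.0007)} {'rx': np.float64(-0.05), 'ry': np.float64(0.0), 'rz': np.float64(-0.0)}
12 {'x': np.float64(0.026), 'y': np.float64(-0.022), 'z': np.float64(-0.0007)} {'rx': np.float64(-0.05), 'ry': np.float64(0.0), 'rz': np.float64(-0.0)}
```

View pics/l.png

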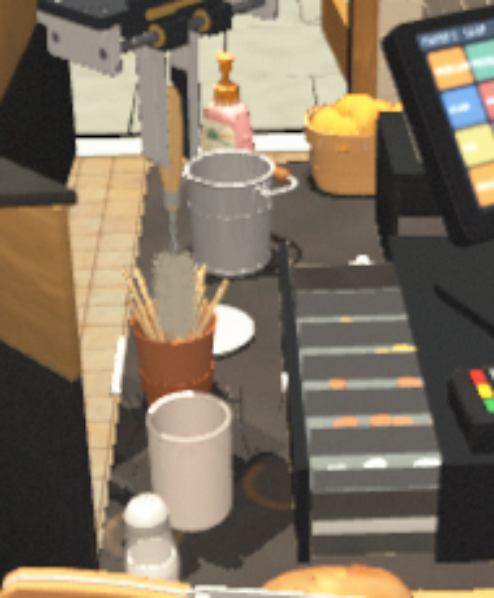

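Call:
{"op": "jog_arm", "data": {"series": [{"x":0.02,"y":-0.017,"z":-0.004,"rx":0,"ry":0,"rz":0},{"x":0.026,"y":-0.022,"z":-0.003,"rx":0,"ry":0,"rz":0},{"x":0.026,"y":-0.022,"z":-0.001,"rx":0,"ry":0,"rz":0},{"x":0.026,"y":-0.022,"z":-0.001,"rx":0,"ry":0,"rz":0},{"x":0.026,"y":-0.022,"z":-0.001,"rx":0,"ry":0,"rz":0},{"x":0.026,"y":-0.022,"z":-0.001,"rx":0,"ry":0,"rz":0},{"x":0.026,"y":-0.022,"z":-0.001,"rx":0,"ry":0,"rz":0},{"x":0.026,"y":-0.022,"z":-0.001,"rx":0,"ry":0,"rz":0},{"x":0.026,"y":-0.022,"z":-0.001,"rx":0,"ry":0,"rz":0},{"x":0.026,"y":-0.022,"z":-0.001,"rx":0,"ry":0,"rz":0},{"x":0.022,"y":-0.018,"z":0,"rx":0,"ry":0,"rz":0},{"x":0.008,"y":-0.006,"z":0,"rx":0,"ry":0,"rz":0}]}}

```text
time: 12.18
tool_pos: [0.445, 0.0634, 0.331]
ee_rot: [-3.122, 0.005, 0.792]
wrist_force: [0.1, 0.6, -1.2]
width: 0.0192
```

Run:
```python
from plan import *
incan()
plan([(can2w(-.012,0,.32),down(46))])
```

```text
t 12.18 can xyz mm [-56.3 -38.6 331. ] rpy [-178.9    0.3   45.4] F can [ 0.53  0.32 -1.15] w 0.0192
seg n 2
0 {'x': np.float64(0.0219), 'y': np.float64(-0.0194), 'z': np.float64(0.0058)} {'rx': np.float64(-0.57), 'ry': np.float64(0.15), 'rz': np.float64(-0.31)}
1 {'x': np.float64(0.022), 'y': np.float64(-0.0194), 'z': np.float64(0.0056)} {'rx': np.float64(-0.57), 'ry': np.float64(0.15), 'rz': np.float64(-0.31)}
```

Call:
{"op": "jog_arm", "data": {"series": [{"x":0.02,"y":-0.0175,"z":0.003,"rx":-0.6,"ry":0.1,"rz":-0.3},{"x":0.018,"y":-0.016,"z":0.003,"rx":-0.6,"ry":0.1,"rz":-0.3},{"x":0.004,"y":-0.003,"z":0.003,"rx":0,"ry":0,"rz":0},{"x":0,"y":0,"z":0,"rx":0,"ry":0,"rz":0}]}}

```text
time: 12.52
tool_pos: [0.4469, 0.1245, 0.3166]
ee_rot: [-3.139, 0.007, 0.809]
wrist_force: [1.1, -0.8, -1.0]
width: 0.0192
```

Run:
```python
from plan import *
incan()
from bench import cams
import pickle
for n in ("wrist","side","scene"):
    s=cams.snapshot(n);pickle.dump(s,open(f'm_{n}.pkl','wb'))
    cv2.imwrite(f'pics/m_{n}.png',s['img'][:,:,::-1])
incan()
plan([(can2w(-.012,0,.32),down(46))])
```

```text
t 12.52 can xyz mm [-11.    2.5 316.6] rpy [-179.8    0.4   46.3] F can [ 0.26 -1.34 -1.04] w 0.0192
t 12.67 can xyz mm [-11.9   0.8 318. ] rpy [-179.9    0.3   46.1] F can [-0.8  -0.02  0.37] w 0.019
seg n 1
0 {'x': np.float64(-0.0001), 'y': np.float64(0.0008), 'z': np.float64(-0.002)} {'rx': np.float64(-0.06), 'ry': np.float64(0.31), 'rz': np.float64(0.14)}
```

View pics/m_wrist.png

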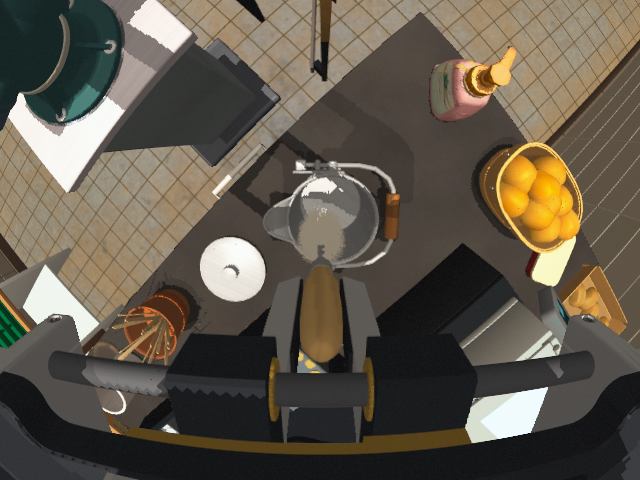

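View pics/m_side.png

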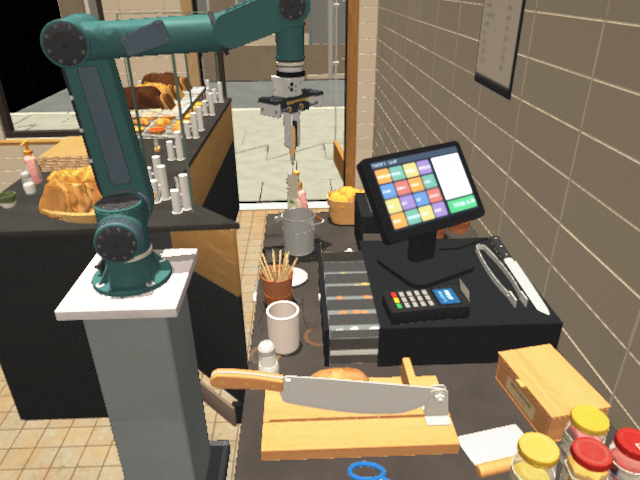

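Run:
```python
from plan import *
import pickle
p,r=pose()
s=pickle.load(open('m_wrist.pkl','rb'));im=s['img'][:,:,::-1].copy()
def dr(s,im,fi,sc,ox,oy):
    im=cv2.resize(im,None,fx=sc,fy=sc,interpolation=cv2.INTER_CUBIC)
    for L,col in((.150,(0,0,255)),(.080,(0,255,0))):
        t=np.linspace(0,6.283,40);P=p+r.apply(np.c_[.02*np.cos(t),.02*np.sin(t),np.full(40,L)])
        q=((proj(s,P,fi)-[ox,oy])*sc).astype(int)
        cv2.polylines(im,[q.reshape(-1,1,2)],True,col,1)
    return im
a=dr(s,im[150:320,250:400],1,3.5,250,150)
s2=pickle.load(open('m_side.pkl','rb'));b=dr(s2,s2['img'][140:240,270:320,::-1].copy(),0,5,270,140)
H=max(a.shape[0],b.shape[0]);f=lambda i:cv2.copyMakeBorder(i,0,H-i.shape[0],0,0,cv2.BORDER_CONSTANT)
cv2.imwrite('pics/n.png',np.hstack([f(a),f(b)])[:600,:800])
```

```text
(no output)
```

View pics/n.png

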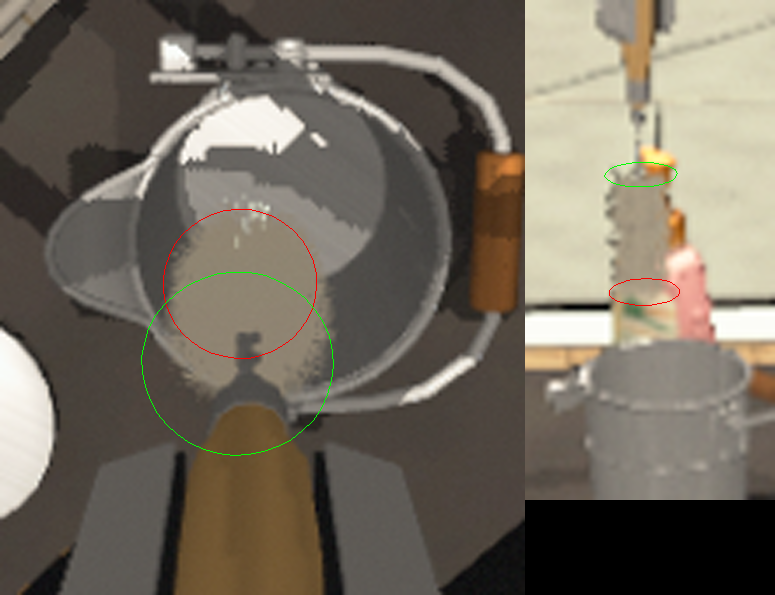

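Call:
{"op": "jog_arm", "data": {"series": [{"x":0,"y":0,"z":0.022,"rx":0,"ry":0.2,"rz":0},{"x":0,"y":0,"z":0.024,"rx":0,"ry":0.1,"rz":0},{"x":0,"y":0,"z":0.022,"rx":0,"ry":0,"rz":0},{"x":0,"y":0,"z":0.01,"rx":0,"ry":0,"rz":0},{"x":0,"y":0,"z":0,"rx":0,"ry":0,"rz":0}]}}

```text
time: 13.08
tool_pos: [0.4499, 0.1164, 0.2403]
ee_rot: [3.136, -0.005, 0.795]
wrist_force: [-0.6, -0.2, -0.6]
width: 0.0188
```

Run:
```python
from plan import *
incan()
L=R.from_rotvec([0,np.radians(-10),0])
plan([(can2w(-.020,0,.228),down(46)*L,3),(can2w(-.020,0,.154),down(46)*L)])
```

```text
t 13.08 can xyz mm [-14.7  -5.3 240.3] rpy [179.7  -0.3  45.5] F can [-0.54  0.29 -0.64] w 0.0188
seg n 3
0 {'x': np.float64(-0.0018), 'y': np.float64(-0.0018), 'z': np.float64(0.0041)} {'rx': np.float64(0.09), 'ry': np.float64(-3.42), 'rz': np.float64(-0.16)}
1 {'x': np.float64(-0.0015), 'y': np.float64(-0.0018), 'z': np.float64(0.0042)} {'rx': np.float64(0.09), 'ry': np.float64(-3.42), 'rz': np.float64(-0.16)}
2 {'x': np.float64(-0.0013), 'y': np.float64(-0.0018), 'z': np.float64(0.0043)} {'rx': np.float64(0.09), 'ry': np.float64(-3.42), 'rz': np.float64(-0.16)}
seg n 3
0 {'x': np.float64(0.0043), 'y': np.float64(-0.0), 'z': np.float64(0.0243)} {'rx': np.float64(0.0), 'ry': np.float64(0.0), 'rz': np.float64(0.0)}
1 {'x': np.float64(0.0043), 'y': np.float64(-0.0), 'z': np.float64(0.0243)} {'rx': np.float64(0.0), 'ry': np.float64(0.0), 'rz': np.float64(0.0)}
2 {'x': np.float64(0.0043), 'y': np.float64(-0.0), 'z': np.float64(0.0243)} {'rx': np.float64(0.0), 'ry': np.float64(0.0), 'rz': np.float64(0.0)}
```

Call:
{"op": "jog_arm", "data": {"series": [{"x":-0.0018,"y":-0.002,"z":0.004,"rx":0,"ry":-3.4,"rz":0},{"x":-0.0015,"y":-0.002,"z":0.004,"rx":0,"ry":-3.4,"rz":0},{"x":-0.001,"y":-0.0015,"z":0.004,"rx":0,"ry":-3.4,"rz":0},{"x":0,"y":0,"z":0,"rx":0,"ry":0,"rz":0}]}}

```text
time: 13.42
tool_pos: [0.4443, 0.113, 0.2329]
ee_rot: [3.131, 0.174, 0.785]
wrist_force: [0.1, 0.4, -1.6]
width: 0.0189
```

Run:
```python
from plan import *
incan()
from bench import cams
s=cams.snapshot("wrist");cv2.imwrite('pics/o.png',s['img'][100:340,180:480,::-1].repeat(2,0).repeat(2,1))
L=R.from_rotvec([0,np.radians(-10),0])
plan([(can2w(-.020,0,.154),down(46)*L)])
```

```text
t 13.42 can xyz mm [-21.1  -3.6 232.9] rpy [179.4  10.   45. ] F can [ 0.33  0.21 -1.63] w 0.0189
seg n 3
0 {'x': np.float64(0.0049), 'y': np.float64(-0.0016), 'z': np.float64(0.0262)} {'rx': np.float64(0.16), 'ry': np.float64(-0.05), 'rz': np.float64(-0.35)}
1 {'x': np.float64(0.0049), 'y': np.float64(-0.0015), 'z': np.float64(0.0262)} {'rx': np.float64(0.16), 'ry': np.float64(-0.05), 'rz': np.float64(-0.35)}
2 {'x': np.float64(0.0049), 'y': np.float64(-0.0014), 'z': np.float64(0.0262)} {'rx': np.float64(0.16), 'ry': np.float64(-0.05), 'rz': np.float64(-0.35)}
```

View pics/o.png

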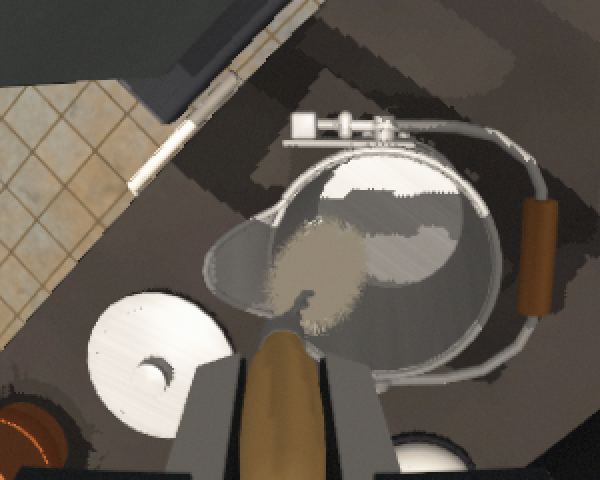

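Call:
{"op": "jog_arm", "data": {"series": [{"x":0.003,"y":-0.001,"z":0.015,"rx":0.2,"ry":0,"rz":-0.3},{"x":0.0035,"y":-0.001,"z":0.02,"rx":0.2,"ry":0,"rz":-0.3},{"x":0.0035,"y":-0.001,"z":0.02,"rx":0,"ry":0,"rz":-0.3},{"x":0.002,"y":-0.001,"z":0.012,"rx":0,"ry":0,"rz":0},{"x":0,"y":0,"z":0,"rx":0,"ry":0,"rz":0}]}}

```text
time: 13.88
tool_pos: [0.4481, 0.115, 0.1724]
ee_rot: [3.13, 0.15, 0.796]
wrist_force: [-0.1, 0.1, -1.0]
width: 0.0189
```

Run:
```python
from plan import *
incan()
L=R.from_rotvec([0,np.radians(-10),0])
plan([(can2w(-.020,0,.154),down(46)*L)])
```

```text
t 13.88 can xyz mm [-17.   -5.  172.4] rpy [179.4   8.6  45.6] F can [ 0.05  0.15 -1.05] w 0.0189
seg n 1
0 {'x': np.float64(-0.0002), 'y': np.float64(-0.0052), 'z': np.float64(0.0186)} {'rx': np.float64(0.58), 'ry': np.float64(-1.4), 'rz': np.float64(-0.41)}
```

Call:
{"op": "jog_arm", "data": {"series": [{"x":-0.003,"y":-0.003,"z":0.008,"rx":0.3,"ry":-1.2,"rz":-0.3},{"x":-0.003,"y":-0.003,"z":0.007,"rx":0.3,"ry":-0.8,"rz":0},{"x":0,"y":0,"z":0.004,"rx":0,"ry":0,"rz":0},{"x":0,"y":0,"z":0,"rx":0,"ry":0,"rz":0}]}}

```text
time: 14.22
tool_pos: [0.4401, 0.1123, 0.1586]
ee_rot: [3.137, 0.176, 0.798]
wrist_force: [0.6, 1.1, -1.3]
width: 0.019
```

Run:
```python
from plan import *
incan()
L=R.from_rotvec([0,np.radians(-10),0])
plan([(can2w(-.022,0,.154),down(46)*L)])
```

```text
t 14.22 can xyz mm [-24.5  -1.1 158.6] rpy [179.7  10.1  45.7] F can [ 1.17  0.35 -1.25] w 0.019
seg n 1
0 {'x': np.float64(0.0032), 'y': np.float64(-0.0011), 'z': np.float64(0.004)} {'rx': np.float64(0.23), 'ry': np.float64(0.07), 'rz': np.float64(-0.26)}
```

Call:
{"op": "jog_arm", "data": {"series": [{"x":0.001,"y":-0.001,"z":0.005,"rx":0.2,"ry":0,"rz":-0.2},{"x":0.001,"y":0,"z":0.005,"rx":0,"ry":0,"rz":0},{"x":0,"y":0,"z":0,"rx":0,"ry":0,"rz":0}]}}

```text
time: 14.47
tool_pos: [0.444, 0.1134, 0.1566]
ee_rot: [3.131, 0.164, 0.8]
wrist_force: [-0.1, 1.2, -2.0]
width: 0.0186
```

Run:
```python
from plan import *
incan()
from bench import cams
s=cams.snapshot("wrist");cv2.imwrite('pics/q.png',s['img'][100:340,180:480,::-1].repeat(2,0).repeat(2,1))
incan()
```

```text
t 14.47 can xyz mm [-21.   -3.2 156.6] rpy [179.4   9.4  45.9] F can [ 0.8   0.85 -2.01] w 0.0186
t 14.52 can xyz mm [-20.8  -3.2 156.8] rpy [179.4   9.4  45.9] F can [ 0.39 -0.01  0.6 ] w 0.0188
```

View pics/q.png

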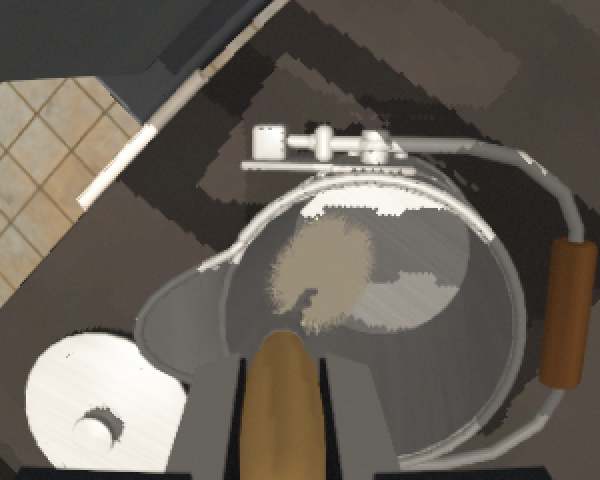

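```bash
cat > ov.py <<'E'
from plan import *
from bench import cams
def ov(fn,s=None,bend=None):
    s=s or cams.snapshot("wrist")
    x0,y0,x1,y1=240,160,400,320;f=3.7
    im=cv2.resize(s['img'][y0:y1,x0:x1,::-1],None,fx=f,fy=f,interpolation=cv2.INTER_CUBIC)
    # tool pose from camera pose unknown offset: use obs
    p,r=pose();ax=r.apply([0,0,1.]);h=p+.035*ax
    def pl(P,col,cl=True):
        q=((proj(s,P,True)-[x0,y0])*f).astype(int);cv2.polylines(im,[q.reshape(-1,1,2)],cl,col,1)
    for z,col in((.006,(255,0,0)),(.075,(0,255,255)),(.115,(0,0,255))):
        pl(circ((CX,CY),.0405+.005*z/.115,z),col)
    pl(np.array([h,h+.115*ax]),(255,0,255),False)
    dn=np.array([0,0,-1.])
    pl(np.array([h,h+.115*dn]),(0,255,0),False)
    for L in(.045,.115): pl(circ((h+L*dn)[:2],.02,(h+L*dn)[2]),(0,255,0))
    cv2.imwrite(fn,im)
E
python3 -c "
from ov import *
ov('pics/r.png');incan()"
```

```text
t 14.57 can xyz mm [-21.2  -2.8 155.7] rpy [179.5   9.5  45.9] F can [ 0.93  0.11 -0.65] w 0.0189
```

View pics/r.png

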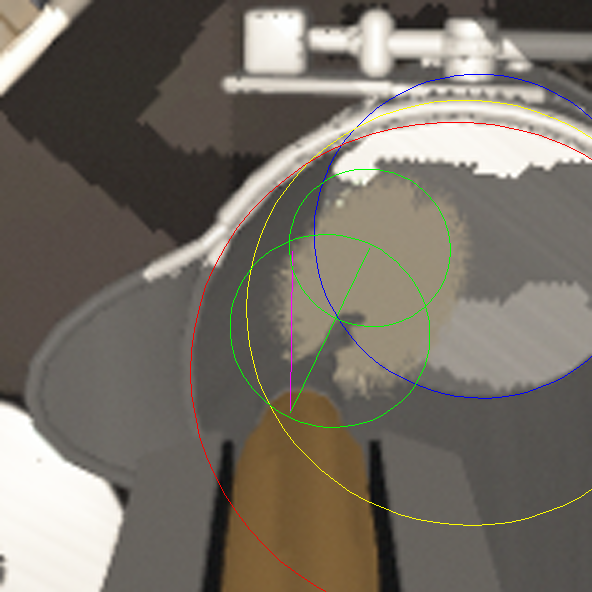

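Call:
{"op": "jog_arm", "data": {"series": [{"x":0.002,"y":-0.0015,"z":0.003,"rx":0.2,"ry":-2.5,"rz":0},{"x":0.003,"y":-0.001,"z":0.004,"rx":0.2,"ry":-2.2,"rz":0},{"x":0,"y":0,"z":0,"rx":0,"ry":0,"rz":0}]}}

```text
time: 14.82
tool_pos: [0.4472, 0.1171, 0.1552]
ee_rot: [3.13, 0.243, 0.796]
wrist_force: [0.1, 0.9, -1.7]
width: 0.0188
```

Run:
```python
from plan import *
incan()
L=R.from_rotvec([0,np.radians(-14),0])
plan([(can2w(-.017,0,.153),down(46)*L),(can2w(-.020,0,.226),down(46)*L)])
```

```text
t 14.82 can xyz mm [-16.1  -3.  155.2] rpy [179.3  13.9  45.6] F can [ 0.73  0.5  -1.72] w 0.0188
seg n 1
0 {'x': np.float64(-0.0003), 'y': np.float64(-0.003), 'z': np.float64(0.0023)} {'rx': np.float64(0.59), 'ry': np.float64(-0.09), 'rz': np.float64(-0.36)}
seg n 3
0 {'x': np.float64(-0.0069), 'y': np.float64(0.0), 'z': np.float64(-0.0234)} {'rx': np.float64(0.0), 'ry': np.float64(0.0), 'rz': np.float64(0.0)}
1 {'x': np.float64(-0.0069), 'y': np.float64(0.0), 'z': np.float64(-0.0234)} {'rx': np.float64(0.0), 'ry': np.float64(0.0), 'rz': np.float64(0.0)}
2 {'x': np.float64(-0.0069), 'y': np.float64(0.0), 'z': np.float64(-0.0234)} {'rx': np.float64(0.0), 'ry': np.float64(0.0), 'rz': np.float64(0.0)}
```

Call:
{"op": "jog_arm", "data": {"series": [{"x":0,"y":-0.002,"z":0.005,"rx":0.3,"ry":0,"rz":-0.2},{"x":0.0005,"y":-0.001,"z":0.005,"rx":0.3,"ry":0,"rz":0},{"x":0,"y":0,"z":0,"rx":0,"ry":0,"rz":0}]}}

```text
time: 15.07
tool_pos: [0.449, 0.1178, 0.1554]
ee_rot: [3.129, 0.232, 0.798]
wrist_force: [-0.3, 0.8, -1.6]
width: 0.0192
```

```bash
python3 -c "
from ov import *
incan();incan()
ov('pics/s.png');incan()"
```

```text
t 15.07 can xyz mm [-14.3  -3.7 155.4] rpy [179.3  13.3  45.7] F can [ 0.39  0.8  -1.65] w 0.0192
t 15.07 can xyz mm [-14.3  -3.7 155.4] rpy [179.3  13.3  45.7] F can [ 0.39  0.8  -1.65] w 0.0192
t 15.12 can xyz mm [-14.3  -3.6 155.2] rpy [179.3  13.3  45.7] F can [ 1.07 -1.25  0.05] w 0.0192
```

View pics/s.png

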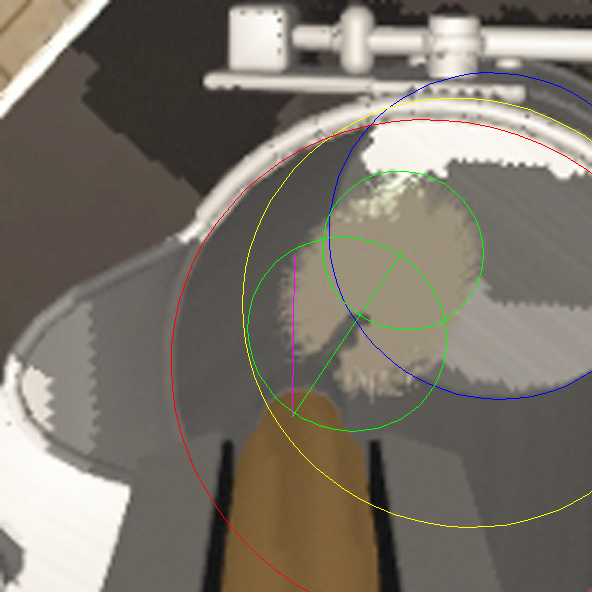

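Call:
{"op": "jog_arm", "data": {"series": [{"x":-0.003,"y":-0.003,"z":0.009,"rx":0.5,"ry":-0.5,"rz":-0.2},{"x":-0.002,"y":0,"z":0.004,"rx":0.2,"ry":-0.3,"rz":0}]}}

```text
time: 15.28
tool_pos: [0.4458, 0.1147, 0.1522]
ee_rot: [3.132, 0.234, 0.799]
wrist_force: [1.2, 3.7, 12.4]
width: 0.0187
```

```bash
python3 -c "
from plan import *
incan()"
```

```text
t 15.28 can xyz mm [-18.8  -3.5 152.2] rpy [179.4  13.4  45.8] F can [ 3.52  1.71 12.43] w 0.0187
```

Call:
{"op": "jog_arm", "data": {"series": [{"x":-0.003,"y":-0.001,"z":-0.012,"rx":0,"ry":0,"rz":0},{"x":-0.0055,"y":-0.001,"z":-0.02,"rx":0,"ry":0,"rz":0},{"x":-0.006,"y":0,"z":-0.02,"rx":0,"ry":0,"rz":0},{"x":-0.004,"y":0,"z":-0.014,"rx":0,"ry":0,"rz":0},{"x":0,"y":0,"z":0,"rx":0,"ry":0,"rz":0}]}}

```text
time: 15.7
tool_pos: [0.4382, 0.1146, 0.2153]
ee_rot: [-3.141, 0.241, 0.803]
wrist_force: [0.9, 1.3, -0.4]
width: 0.0191
```

```bash
python3 -c "
from ov import *
incan()
ov('pics/t.png')
L=R.from_rotvec([0,np.radians(-14),0])
plan([(can2w(-.019,0,.154),down(46)*L)])"
```

```text
t 15.7 can xyz mm [-24.2   1.8 215.3] rpy [-180.    13.8   46. ] F can [ 1.52  0.24 -0.39] w 0.0191
seg n 2
0 {'x': np.float64(0.0099), 'y': np.float64(0.0011), 'z': np.float64(0.0283)} {'rx': np.float64(-0.05), 'ry': np.float64(-0.04), 'rz': np.float64(0.01)}
1 {'x': np.float64(0.0099), 'y': np.float64(0.0011), 'z': np.float64(0.0283)} {'rx': np.float64(-0.05), 'ry': np.float64(-0.04), 'rz': np.float64(0.01)}
```

View pics/t.png

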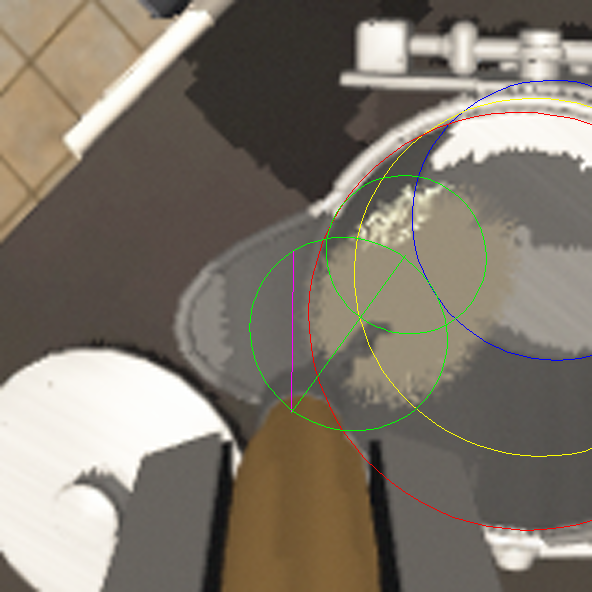

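Call:
{"op": "jog_arm", "data": {"series": [{"x":-0.002,"y":0.001,"z":-0.009,"rx":0,"ry":0,"rz":0},{"x":-0.002,"y":0.0005,"z":-0.009,"rx":0,"ry":0,"rz":0},{"x":0,"y":0,"z":0,"rx":0,"ry":0,"rz":0}]}}

```text
time: 16.0
tool_pos: [0.437, 0.1133, 0.2278]
ee_rot: [-3.133, 0.251, 0.805]
wrist_force: [0.6, 1.7, -0.2]
width: 0.0188
```

```bash
python3 -c "
from plan import *
incan()
L=R.from_rotvec([0,np.radians(-14),0])
plan([(can2w(-.018,0,.154),down(46)*L)])"
```

```text
t 16.0 can xyz mm [-25.9   1.8 227.8] rpy [-179.5   14.4   46.1] F can [ 1.66  0.79 -0.22] w 0.0188
seg n 3
0 {'x': np.float64(0.0087), 'y': np.float64(0.0008), 'z': np.float64(0.0232)} {'rx': np.float64(-0.15), 'ry': np.float64(0.12), 'rz': np.float64(0.04)}
1 {'x': np.float64(0.0086), 'y': np.float64(0.0007), 'z': np.float64(0.0232)} {'rx': np.float64(-0.15), 'ry': np.float64(0.12), 'rz': np.float64(0.04)}
2 {'x': np.float64(0.0086), 'y': np.float64(0.0007), 'z': np.float64(0.0232)} {'rx': np.float64(-0.15), 'ry': np.float64(0.12), 'rz': np.float64(0.04)}
```

Call:
{"op": "jog_arm", "data": {"series": [{"x":0.004,"y":0,"z":0.015,"rx":0,"ry":0,"rz":0},{"x":0.005,"y":0,"z":0.02,"rx":0,"ry":-0.3,"rz":0},{"x":0.005,"y":-0.001,"z":0.02,"rx":0.2,"ry":-0.3,"rz":0},{"x":0.003,"y":-0.001,"z":0.015,"rx":0.2,"ry":-0.3,"rz":0},{"x":0,"y":0,"z":0.004,"rx":0,"ry":0,"rz":0}]}}

```text
time: 16.42
tool_pos: [0.4363, 0.1145, 0.1517]
ee_rot: [-3.13, 0.26, 0.804]
wrist_force: [2.3, 2.4, 17.7]
width: 0.0192
```

```bash
python3 -c "
from plan import *
incan()
L=R.from_rotvec([0,np.radians(-14),0])
plan([(can2w(-.018,0,.154),down(46)*L)])"
```

```text
t 16.42 can xyz mm [-25.6   3.1 151.7] rpy [-179.3   14.9   46.1] F can [ 3.32 -0.04 17.73] w 0.0192
seg n 1
0 {'x': np.float64(0.0067), 'y': np.float64(0.0031), 'z': np.float64(-0.0042)} {'rx': np.float64(-0.64), 'ry': np.float64(0.9), 'rz': np.float64(0.08)}
```

Call:
{"op": "jog_arm", "data": {"series": [{"x":-0.002,"y":0.001,"z":-0.013,"rx":-0.2,"ry":0.3,"rz":0},{"x":-0.004,"y":0.001,"z":-0.02,"rx":-0.2,"ry":0.3,"rz":0},{"x":-0.0045,"y":0.001,"z":-0.02,"rx":0,"ry":0,"rz":0},{"x":-0.0045,"y":0.001,"z":-0.02,"rx":0,"ry":0,"rz":0},{"x":-0.001,"y":0,"z":-0.005,"rx":0,"ry":0,"rz":0}]}}

```text
time: 16.83
tool_pos: [0.4405, 0.1139, 0.2321]
ee_rot: [-3.131, 0.256, 0.806]
wrist_force: [0.5, 1.0, -0.4]
width: 0.0189
```

```bash
python3 -c "
from ov import *
incan()
ov('pics/u.png')"
```

```text
t 16.83 can xyz mm [-23.1  -0.3 232.1] rpy [-179.4   14.7   46.2] F can [ 1.11  0.35 -0.37] w 0.0189
```

View pics/u.png

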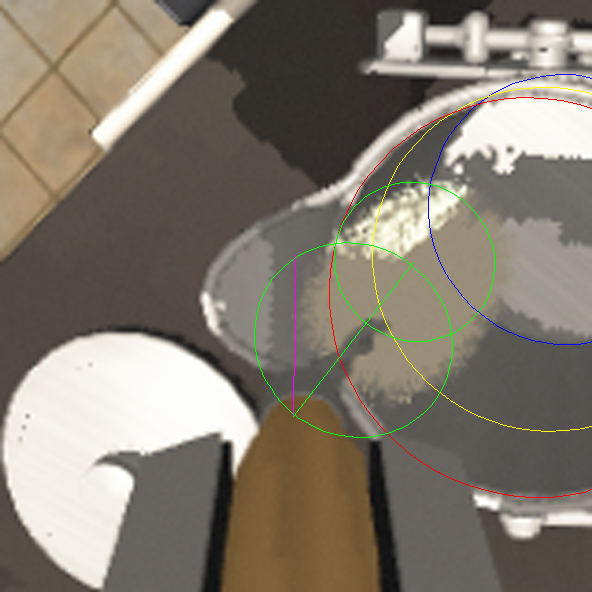

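Call:
{"op": "jog_arm", "data": {"series": [{"x":0.004,"y":0,"z":0.015,"rx":0,"ry":0,"rz":0},{"x":0.005,"y":0,"z":0.02,"rx":0,"ry":-0.2,"rz":0},{"x":0.005,"y":-0.001,"z":0.02,"rx":0.2,"ry":-0.2,"rz":0},{"x":0.003,"y":-0.001,"z":0.013,"rx":0.2,"ry":0,"rz":0},{"x":0.001,"y":0,"z":0.003,"rx":0,"ry":0,"rz":0}]}}

```text
time: 17.3
tool_pos: [0.4401, 0.1161, 0.1581]
ee_rot: [-3.129, 0.255, 0.805]
wrist_force: [1.2, 0.8, 0.1]
width: 0.019
```

```bash
python3 -c "
from plan import *
incan()
L=R.from_rotvec([0,np.radians(-14),0])
plan([(can2w(-.018,0,.154),down(46)*L)])"
```

```text
t 17.3 can xyz mm [-21.8   1.5 158.1] rpy [-179.3   14.6   46.1] F can [ 1.36 -0.3   0.1 ] w 0.019
seg n 1
0 {'x': np.float64(0.0047), 'y': np.float64(0.0016), 'z': np.float64(0.003)} {'rx': np.float64(-0.7), 'ry': np.float64(0.6), 'rz': np.float64(0.13)}
```

Needs about 4 mm more.

Call:
{"op": "jog_arm", "data": {"series": [{"x":0.001,"y":0.001,"z":0.0055,"rx":-0.3,"ry":0.2,"rz":0},{"x":0.001,"y":0,"z":0.004,"rx":-0.2,"ry":0.2,"rz":0}]}}

```text
time: 17.47
tool_pos: [0.4415, 0.1146, 0.1515]
ee_rot: [3.142, 0.246, 0.804]
wrist_force: [0.1, 1.0, 28.0]
width: 0.0188
```

```bash
python3 -c "
from plan import *
incan()"
```

```text
t 17.47 can xyz mm [-21.9  -0.5 151.5] rpy [180.   14.1  46.1] F can [ 0.81  0.67 27.98] w 0.0188
```

Call:
{"op": "jog_arm", "data": {"series": [{"x":-0.003,"y":0,"z":-0.013,"rx":0,"ry":0,"rz":0},{"x":-0.0048,"y":0,"z":-0.02,"rx":0,"ry":0,"rz":0},{"x":-0.005,"y":0.001,"z":-0.02,"rx":0,"ry":0,"rz":0},{"x":-0.005,"y":0.001,"z":-0.02,"rx":0,"ry":0,"rz":0},{"x":-0.001,"y":0,"z":-0.005,"rx":0,"ry":0,"rz":0}]}}

```text
time: 17.88
tool_pos: [0.4422, 0.1131, 0.2348]
ee_rot: [3.141, 0.248, 0.804]
wrist_force: [0.7, 0.6, -0.0]
width: 0.0188
```

```bash
python3 -c "
from plan import *
incan()
plan([(can2w(-.005,0,.24),down(46)),(can2w(-.005,0,.335),down(46))])"
```

```text
t 17.88 can xyz mm [-22.5  -2.1 234.8] rpy [180.   14.2  46.1] F can [ 0.93 -0.14 -0.01] w 0.0188
seg n 3
0 {'x': np.float64(0.0052), 'y': np.float64(-0.0007), 'z': np.float64(-0.0031)} {'rx': np.float64(0.02), 'ry': np.float64(4.74), 'rz': np.float64(0.03)}
1 {'x': np.float64(0.0055), 'y': np.float64(-0.0007), 'z': np.float64(-0.0027)} {'rx': np.float64(0.02), 'ry': np.float64(4.74), 'rz': np.float64(0.03)}
2 {'x': np.float64(0.0057), 'y': np.float64(-0.0007), 'z': np.float64(-0.0022)} {'rx': np.float64(0.02), 'ry': np.float64(4.74), 'rz': np.float64(0.03)}
seg n 3
0 {'x': np.float64(-0.0), 'y': np.float64(0.0), 'z': np.float64(-0.0317)} {'rx': np.float64(0.0), 'ry': np.float64(0.0), 'rz': np.float64(0.0)}
1 {'x': np.float64(-0.0), 'y': np.float64(0.0), 'z': np.float64(-0.0317)} {'rx': np.float64(0.0), 'ry': np.float64(0.0), 'rz': np.float64(0.0)}
2 {'x': np.float64(-0.0), 'y': np.float64(0.0), 'z': np.float64(-0.0317)} {'rx': np.float64(0.0), 'ry': np.float64(0.0), 'rz': np.float64(0.0)}
```

Call:
{"op": "jog_arm", "data": {"series": [{"x":0.005,"y":-0.0007,"z":-0.003,"rx":0,"ry":4.7,"rz":0},{"x":0.005,"y":-0.0007,"z":-0.003,"rx":0,"ry":4.7,"rz":0},{"x":0.005,"y":-0.0007,"z":-0.003,"rx":0,"ry":4.4,"rz":0},{"x":0,"y":0,"z":-0.02,"rx":0,"ry":0,"rz":0},{"x":0,"y":0,"z":-0.03,"rx":0,"ry":0,"rz":0},{"x":0,"y":0,"z":-0.03,"rx":0,"ry":0,"rz":0},{"x":0,"y":0,"z":-0.015,"rx":0,"ry":0,"rz":0},{"x":0,"y":0,"z":0,"rx":0,"ry":0,"rz":0}]}}

```text
time: 18.55
tool_pos: [0.4459, 0.1234, 0.3313]
ee_rot: [-3.134, 0.019, 0.801]
wrist_force: [-0.0, -0.3, -0.8]
width: 0.0189
```

Run:
```python
from plan import *
from bench import cams
import pickle
incan()
p,r=pose()
def dr(s,im,fi,sc,ox,oy):
    im=cv2.resize(im,None,fx=sc,fy=sc,interpolation=cv2.INTER_CUBIC)
    for L,col in((.150,(0,0,255)),(.080,(0,255,0))):
        t=np.linspace(0,6.283,40);P=p+r.apply(np.c_[.02*np.cos(t),.02*np.sin(t),np.full(40,L)])
        cv2.polylines(im,[((proj(s,P,fi)-[ox,oy])*sc).astype(int).reshape(-1,1,2)],True,col,1)
    return im
s=cams.snapshot("wrist");a=dr(s,s['img'][130:340,230:440,::-1],1,2.8,230,130)
s2=cams.snapshot("side");b=dr(s2,s2['img'][130:280,270:330,::-1],0,3.8,270,130)
pickle.dump((s,s2),open('v.pkl','wb'))
H=max(a.shape[0],b.shape[0]);f=lambda i:cv2.copyMakeBorder(i,0,H-i.shape[0],0,0,cv2.BORDER_CONSTANT)
cv2.imwrite('pics/v.png',np.hstack([f(a),f(b)])[:600,:800])
plan([(np.array([.4218,-.3215,.335]),down(46))])
```

```text
t 18.55 can xyz mm [-12.5   2.4 331.3] rpy [-179.6    1.1   45.9] F can [-0.25 -0.21 -0.82] w 0.0189
seg n 13
0 {'x': np.float64(-0.0258), 'y': np.float64(0.0225), 'z': np.float64(-0.0002)} {'rx': np.float64(-0.05), 'ry': np.float64(0.1), 'rz': np.float64(-0.01)}
1 {'x': np.float64(-0.0258), 'y': np.float64(0.0225), 'z': np.float64(-0.0002)} {'rx': np.float64(-0.05), 'ry': np.float64(0.1), 'rz': np.float64(-0.01)}
2 {'x': np.float64(-0.0258), 'y': np.float64(0.0225), 'z': np.float64(-0.0002)} {'rx': np.float64(-0.05), 'ry': np.float64(0.1), 'rz': np.float64(-0.01)}
3 {'x': np.float64(-0.0259), 'y': np.float64(0.0225), 'z': np.float64(-0.0003)} {'rx': np.float64(-0.05), 'ry': np.float64(0.1), 'rz': np.float64(-0.01)}
4 {'x': np.float64(-0.0259), 'y': np.float64(0.0225), 'z': np.float64(-0.0003)} {'rx': np.float64(-0.05), 'ry': np.float64(0.1), 'rz': np.float64(-0.01)}
5 {'x': np.float64(-0.0259), 'y': np.float64(0.0225), 'z': np.float64(-0.0003)} {'rx': np.float64(-0.05), 'ry': np.float64(0.1), 'rz': np.float64(-0.01)}
6 {'x': np.float64(-0.0259), 'y': np.float64(0.0225), 'z': np.floa
[... 314 characters left out ...]
.0004)} {'rx': np.float64(-0.05), 'ry': np.float64(0.1), 'rz': np.float64(-0.01)}
9 {'x': np.float64(-0.0259), 'y': np.float64(0.0225), 'z': np.float64(-0.0004)} {'rx': np.float64(-0.05), 'ry': np.float64(0.1), 'rz': np.float64(-0.01)}
10 {'x': np.float64(-0.0259), 'y': np.float64(0.0225), 'z': np.float64(-0.0004)} {'rx': np.float64(-0.05), 'ry': np.float64(0.1), 'rz': np.float64(-0.01)}
11 {'x': np.float64(-0.0259), 'y': np.float64(0.0225), 'z': np.float64(-0.0005)} {'rx': np.float64(-0.05), 'ry': np.float64(0.1), 'rz': np.float64(-0.01)}
12 {'x': np.float64(-0.0259), 'y': np.float64(0.0225), 'z': np.float64(-0.0005)} {'rx': np.float64(-0.05), 'ry': np.float64(0.1), 'rz': np.float64(-0.01)}
```

View pics/v.png

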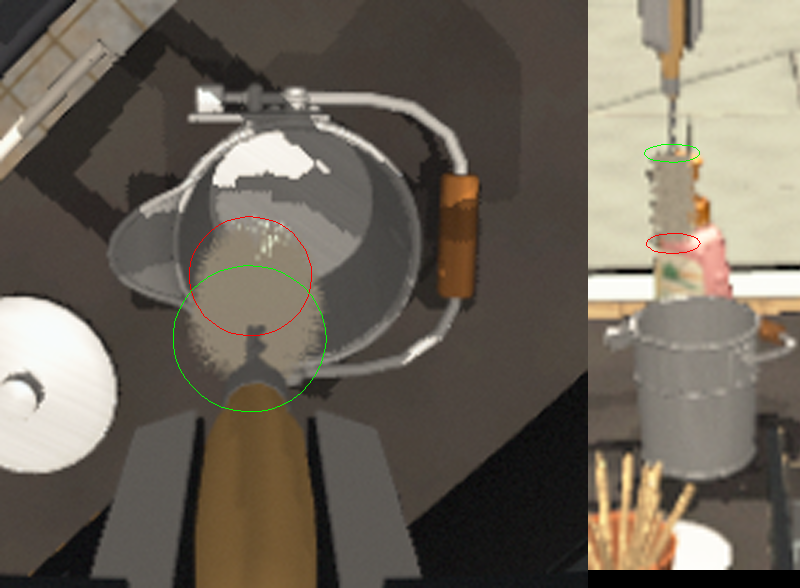

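Call:
{"op": "jog_arm", "data": {"series": [{"x":-0.02,"y":0.017,"z":-0.003,"rx":0,"ry":0.2,"rz":0},{"x":-0.026,"y":0.0225,"z":-0.002,"rx":0,"ry":0.2,"rz":0},{"x":-0.026,"y":0.0225,"z":-0.001,"rx":0,"ry":0.2,"rz":0},{"x":-0.026,"y":0.0225,"z":-0.001,"rx":0,"ry":0.2,"rz":0},{"x":-0.026,"y":0.0225,"z":-0.001,"rx":0,"ry":0,"rz":0},{"x":-0.026,"y":0.0225,"z":-0.001,"rx":0,"ry":0,"rz":0},{"x":-0.026,"y":0.0225,"z":-0.001,"rx":0,"ry":0,"rz":0},{"x":-0.026,"y":0.0225,"z":-0.001,"rx":0,"ry":0,"rz":0},{"x":-0.026,"y":0.0225,"z":-0.001,"rx":0,"ry":0,"rz":0},{"x":-0.026,"y":0.0225,"z":-0.001,"rx":0,"ry":0,"rz":0},{"x":-0.024,"y":0.021,"z":0,"rx":0,"ry":0,"rz":0},{"x":-0.014,"y":0.012,"z":0,"rx":0,"ry":0,"rz":0}]}}

```text
time: 19.65
tool_pos: [0.4152, -0.2725, 0.3087]
ee_rot: [-3.084, 0.03, 0.814]
wrist_force: [0.3, 0.1, -2.1]
width: 0.0189
```

Run:
```python
from plan import *
p,r=pose();print(p,np.degrees(robot.get_obs()["ee_rot"]))
plan([(np.array([.422,-.3205,.32]),down(46))])
```

```text
[ 0.41518246 -0.27247286  0.30866693] [-176.72171791    1.73517636   46.62043775]
seg n 2
0 {'x': np.float64(-0.0153), 'y': np.float64(0.0186), 'z': np.float64(-0.0063)} {'rx': np.float64(-1.63), 'ry': np.float64(0.88), 'rz': np.float64(0.29)}
1 {'x': np.float64(-0.0151), 'y': np.float64(0.0189), 'z': np.float64(-0.006)} {'rx': np.float64(-1.63), 'ry': np.float64(0.88), 'rz': np.float64(0.29)}
```

Call:
{"op": "jog_arm", "data": {"series": [{"x":-0.013,"y":0.016,"z":-0.006,"rx":-1.6,"ry":0.9,"rz":0.3},{"x":-0.012,"y":0.015,"z":-0.004,"rx":-1.4,"ry":0.8,"rz":0.3},{"x":0,"y":0,"z":0,"rx":0,"ry":0,"rz":0}]}}

```text
time: 19.9
tool_pos: [0.4176, -0.3168, 0.3069]
ee_rot: [-3.121, 0.003, 0.795]
wrist_force: [0.7, -0.2, -1.1]
width: 0.0187
```

Run:
```python
from plan import *
p,r=pose();print(p,np.degrees(robot.get_obs()["ee_rot"]))
plan([(np.array([.422,-.3205,.30]),down(46))])
```

```text
[ 0.4176096  -0.31676233  0.30686024] [-1.78800928e+02  1.60066753e-01  4.55724113e+01]
seg n 1
0 {'x': np.float64(0.0004), 'y': np.float64(0.0059), 'z': np.float64(0.0067)} {'rx': np.float64(-1.2), 'ry': np.float64(0.16), 'rz': np.float64(-0.43)}
```

Call:
{"op": "jog_arm", "data": {"series": [{"x":0,"y":0.005,"z":0.01,"rx":-1.0,"ry":0.1,"rz":-0.4},{"x":0,"y":0.001,"z":0.014,"rx":-0.2,"ry":0,"rz":0},{"x":0,"y":0,"z":0,"rx":0,"ry":0,"rz":0}]}}

```text
time: 20.15
tool_pos: [0.4194, -0.3196, 0.2751]
ee_rot: [-3.129, 0.001, 0.8]
wrist_force: [-0.6, 0.1, -0.3]
width: 0.0191
```

Run:
```python
from plan import *
from bench import cams
p,r=pose();print(p,np.degrees(robot.get_obs()["ee_rot"]))
plan([(np.array([.422,-.3205,.27]),down(46))])
s=cams.snapshot("wrist")
im=cv2.resize(s['img'][150:330,220:420,::-1],None,fx=3.3,fy=3.3,interpolation=cv2.INTER_CUBIC)
def pl(P,c): cv2.polylines(im,[((proj(s,P,True)-[220,150])*3.3).astype(int).reshape(-1,1,2)],True,c,1)
t=np.linspace(0,6.283,40)
pl(p+r.apply(np.c_[.02*np.cos(t),.02*np.sin(t),np.full(40,.15)]),(0,0,255))
pl(circ((.422,-.3205),.035,.095),(0,255,0));pl(circ((.422,-.3205),.035,0),(255,0,0))
cv2.imwrite('pics/w.png',im)
```

```text
[ 0.4194114  -0.31962189  0.27513525] [-1.79296410e+02  6.71133157e-02  4.58383040e+01]
seg n 1
0 {'x': np.float64(0.0012), 'y': np.float64(0.0025), 'z': np.float64(0.0051)} {'rx': np.float64(-0.7), 'ry': np.float64(0.07), 'rz': np.float64(-0.16)}
```

View pics/w.png

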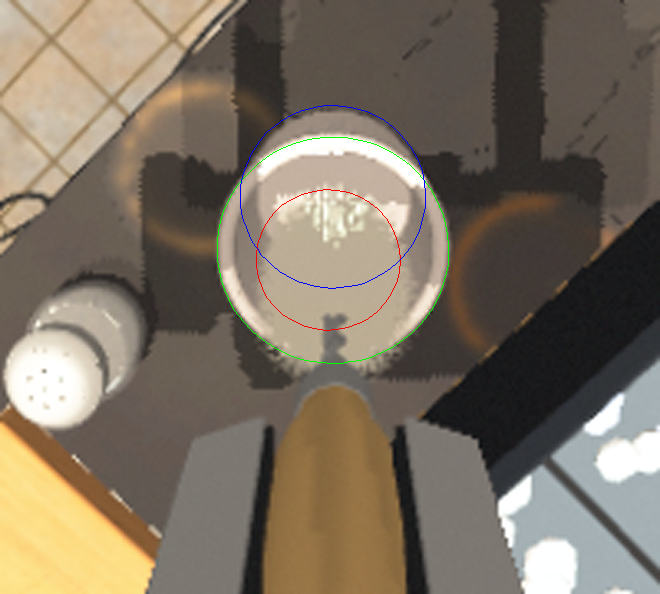

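Call:
{"op": "jog_arm", "data": {"series": [{"x":0,"y":0.002,"z":0.018,"rx":-0.6,"ry":0,"rz":-0.1},{"x":-0.001,"y":0,"z":0.018,"rx":0,"ry":0,"rz":0},{"x":-0.001,"y":0,"z":0.01,"rx":0,"ry":0,"rz":0},{"x":0,"y":0,"z":0,"rx":0,"ry":0,"rz":0}]}}

```text
time: 20.53
tool_pos: [0.4196, -0.3193, 0.2286]
ee_rot: [-3.138, 0.001, 0.806]
wrist_force: [0.6, 0.5, -0.9]
width: 0.019
```

Run:
```python
from plan import *
o=robot.get_obs();print(o["tool_pos"],np.degrees(o["ee_rot"]),o["wrist_force"])
plan([(np.array([.422,-.3205,.159]),down(46))])
```

```text
[ 0.41956807 -0.31930872  0.22859936] [-1.79817887e+02  6.59595412e-02  4.61603069e+01] [ 0.56827896  0.46904474 -0.90097092]
seg n 2
0 {'x': np.float64(0.0005), 'y': np.float64(0.0014), 'z': np.float64(0.0348)} {'rx': np.float64(-0.09), 'ry': np.float64(0.03), 'rz': np.float64(0.08)}
1 {'x': np.float64(0.0004), 'y': np.float64(0.0013), 'z': np.float64(0.0348)} {'rx': np.float64(-0.09), 'ry': np.float64(0.03), 'rz': np.float64(0.08)}
```

Call:
{"op": "jog_arm", "data": {"series": [{"x":0,"y":0.001,"z":0.016,"rx":0,"ry":0,"rz":0},{"x":-0.001,"y":0.001,"z":0.016,"rx":0,"ry":0,"rz":0},{"x":-0.001,"y":0,"z":0.014,"rx":0,"ry":0,"rz":0},{"x":0,"y":0,"z":0,"rx":0,"ry":0,"rz":0}]}}

```text
time: 20.87
tool_pos: [0.4208, -0.3212, 0.1846]
ee_rot: [3.142, 0.001, 0.808]
wrist_force: [-0.2, 0.0, -1.7]
width: 0.0188
```

Run:
```python
from plan import *
o=robot.get_obs();print(o["tool_pos"],np.degrees(o["ee_rot"]),o["wrist_force"])
plan([(np.array([.422,-.3205,.157]),down(46))])
```

```text
[ 0.42081113 -0.32117142  0.18461375] [1.79997011e+02 5.48636761e-02 4.62973583e+01] [-0.20764679  0.0458132  -1.67868151]
seg n 1
0 {'x': np.float64(0.0013), 'y': np.float64(0.0004), 'z': np.float64(0.0276)} {'rx': np.float64(0.0), 'ry': np.float64(0.05), 'rz': np.float64(0.3)}
```

Call:
{"op": "jog_arm", "data": {"series": [{"x":0.0005,"y":0,"z":0.012,"rx":0,"ry":0,"rz":0.2},{"x":0,"y":0,"z":0.01,"rx":0,"ry":0,"rz":0},{"x":0,"y":0,"z":0.004,"rx":0,"ry":0,"rz":0},{"x":0,"y":0,"z":0,"rx":0,"ry":0,"rz":0}]}}

```text
time: 21.2
tool_pos: [0.4227, -0.3211, 0.1602]
ee_rot: [3.137, 0.001, 0.805]
wrist_force: [-0.9, -0.2, -1.1]
width: 0.0193
```

Run:
```python
from plan import *
o=robot.get_obs();print(o["tool_pos"],np.degrees(o["ee_rot"]),o["wrist_force"])
```

```text
[ 0.42274748 -0.32114744  0.16015591] [1.79729195e+02 4.34358992e-02 4.61341532e+01] [-0.88916156 -0.16256194 -1.0845303 ]
```

Call:
{"op": "jog_arm", "data": {"series": [{"x":0,"y":0,"z":0.004,"rx":0.2,"ry":0,"rz":0},{"x":0,"y":0,"z":0.003,"rx":0,"ry":0,"rz":0},{"x":0,"y":0,"z":0,"rx":0,"ry":0,"rz":0}]}}

```text
time: 21.45
tool_pos: [0.4233, -0.3216, 0.1538]
ee_rot: [3.139, 0.001, 0.805]
wrist_force: [-0.3, -0.3, -0.8]
width: 0.0191
```

Run:
```python
from plan import *
o=robot.get_obs();print(o["tool_pos"],np.degrees(o["ee_rot"]),o["wrist_force"])
```

```text
[ 0.42329724 -0.32157996  0.15384533] [1.79827213e+02 4.21976161e-02 4.61368309e+01] [-0.2720506  -0.31780312 -0.77886864]
```

Call:
{"op": "jog_arm", "data": {"claw": 0.7, "series": [{"x":0,"y":0,"z":0,"rx":0,"ry":0,"rz":0},{"x":0,"y":0,"z":0,"rx":0,"ry":0,"rz":0},{"x":0,"y":0,"z":0,"rx":0,"ry":0,"rz":0},{"x":0,"y":0,"z":0,"rx":0,"ry":0,"rz":0},{"x":0,"y":0,"z":0,"rx":0,"ry":0,"rz":0},{"x":0,"y":0,"z":0,"rx":0,"ry":0,"rz":0},{"x":0,"y":0,"z":0,"rx":0,"ry":0,"rz":0},{"x":0,"y":0,"z":0,"rx":0,"ry":0,"rz":0}]}}

```text
time: 22.12
tool_pos: [0.4244, -0.3228, 0.1567]
ee_rot: [3.133, 0.001, 0.805]
wrist_force: [-0.3, 0.1, -0.4]
width: 0.0655
```

Run:
```python
from plan import *
from bench import cams
o=robot.get_obs();print(o["tool_pos"],np.degrees(o["ee_rot"]),o["wrist_force"],o["width"])
s=cams.snapshot("wrist");a=cv2.resize(s['img'][150:400,200:440,::-1],None,fx=2.2,fy=2.2)
s=cams.snapshot("side");b=cv2.resize(s['img'][220:370,240:320,::-1],None,fx=3.2,fy=3.2)
H=max(a.shape[0],b.shape[0]);f=lambda i:cv2.copyMakeBorder(i,0,H-i.shape[0],0,0,cv2.BORDER_CONSTANT)
cv2.imwrite('pics/x.png',np.hstack([f(a),f(b)])[:600,:800])
```

```text
[ 0.42437989 -0.32277521  0.156663  ] [1.79525590e+02 3.96293237e-02 4.61226508e+01] [-0.30719983  0.10027654 -0.41073596] 0.06549817051283904
```

View pics/x.png

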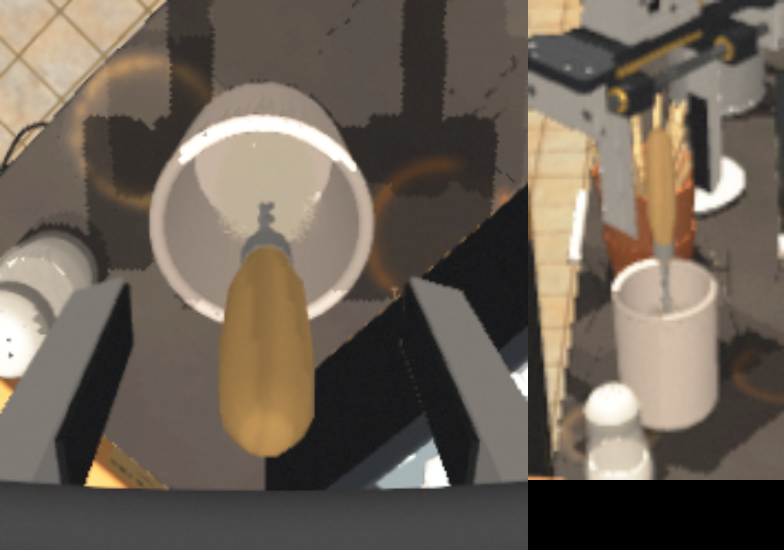

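Call:
{"op": "jog_arm", "data": {"series": [{"x":0,"y":0,"z":-0.01,"rx":0,"ry":0,"rz":0},{"x":0,"y":0,"z":-0.02,"rx":0,"ry":0,"rz":0},{"x":0,"y":0,"z":-0.03,"rx":0,"ry":0,"rz":0},{"x":0,"y":0,"z":-0.03,"rx":0,"ry":0,"rz":0},{"x":0,"y":0,"z":-0.03,"rx":0,"ry":0,"rz":0},{"x":-0.02,"y":0,"z":-0.03,"rx":0,"ry":0,"rz":0},{"x":-0.03,"y":-0.02,"z":-0.01,"rx":0,"ry":0,"rz":0},{"x":-0.03,"y":-0.02,"z":0,"rx":0,"ry":0,"rz":0},{"x":-0.02,"y":-0.01,"z":0,"rx":0,"ry":0,"rz":0},{"x":0,"y":0,"z":0,"rx":0,"ry":0,"rz":0}]}}

```text
time: 23.05
tool_pos: [0.315, -0.3595, 0.3294]
ee_rot: [3.132, 0.004, 0.811]
wrist_force: [0.2, -0.4, 0.1]
width: 0.0658
```

Run:
```python
from plan import *
from bench import cams
o=robot.get_obs();print(o["time"],o["tool_pos"],np.degrees(o["ee_rot"]),o["wrist_force"],o["width"])
import pickle
for n in("side","scene","wrist"):
    s=cams.snapshot(n);cv2.imwrite(f'pics/z_{n}.png',s['img'][:,:,::-1]);pickle.dump(s,open(f'z_{n}.pkl','wb'))
```

```text
23.05 [ 0.31504335 -0.3595183   0.32942894] [179.46017612   0.23794122  46.44312212] [ 0.22469954 -0.36955729  0.11388122] 0.06575938891866295
```

View pics/z_side.png

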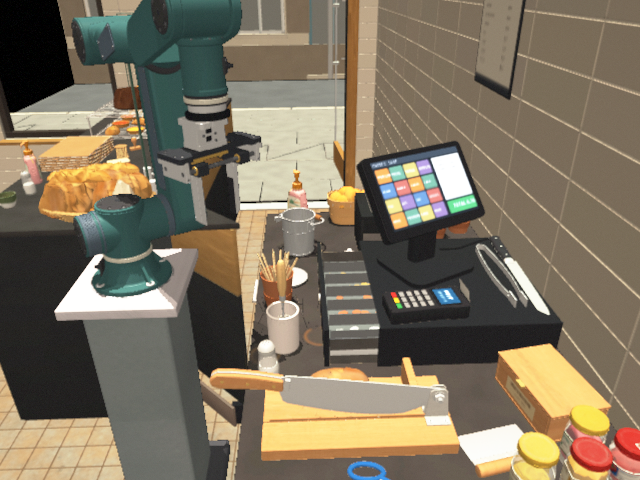

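View pics/z_wrist.png

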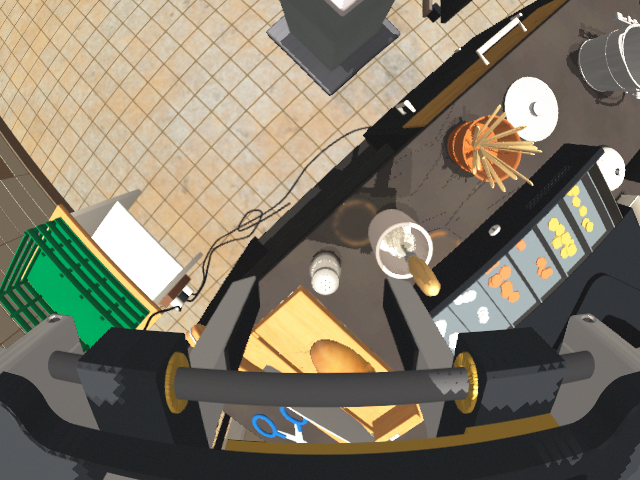

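View pics/z_scene.png

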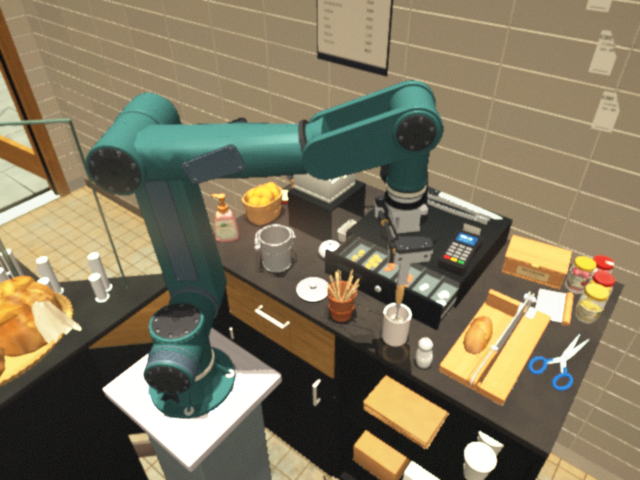

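Run:
```python
import pickle,cv2,numpy as np
for n,rs in(("side",{"can":(278,225,40,30),"pot":(265,325,38,30),"cup":(260,285,16,18),"shaker":(255,338,22,36),"lid":(295,268,14,18),"soap":(288,170,10,25),"basket":(328,200,35,22)}),("scene",{"can":(258,240,36,32),"pot":(383,320,28,24),"cup":(330,295,26,26),"lid":(297,276,30,26),"bell":(319,240,12,18)})):
    a=pickle.load(open(f"c_{n}.pkl","rb"))["img"];b=pickle.load(open(f"z_{n}.pkl","rb"))["img"]
    for k,(x,y,w,h) in rs.items():
        t=cv2.cvtColor(a[y:y+h,x:x+w],7);I=cv2.cvtColor(b[y-6:y+h+6,x-6:x+w+6],7)
        r=cv2.matchTemplate(I,t,cv2.TM_CCOEFF_NORMED);_,v,_,l=cv2.minMaxLoc(r);print(n,k,"shift px",l[0]-6,l[1]-6,round(v,3))
a=pickle.load(open("z_side.pkl","rb"))["img"][190:380,240:340,::-1];cv2.imwrite("pics/z2.png",cv2.resize(a,None,fx=3.1,fy=3.1,interpolation=2))
```

```text
side can shift px 0 0 0.959
side pot shift px 0 0 0.991
side cup shift px 3 -1 0.728
side shaker shift px 0 0 0.986
side lid shift px 0 0 1.0
side soap shift px 0 0 0.995
side basket shift px 0 0 0.999
scene can shift px 0 0 0.983
scene pot shift px 0 0 0.967
scene cup shift px 0 0 0.942
scene lid shift px 0 0 0.999
scene bell shift px 0 0 1.0
```

View pics/z2.png

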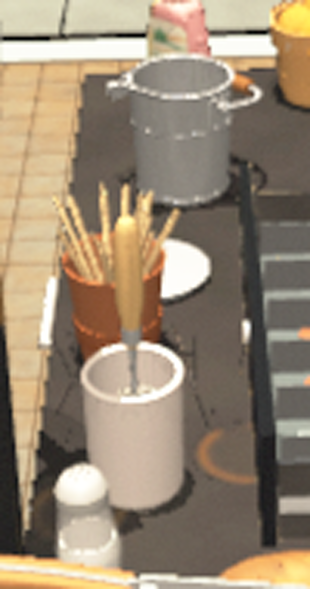

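```bash
python3 -c "
from bench import ticket,robot
print(ticket.close_job());print(robot.get_obs()['time'])"
```

```text
the job is handed in; nothing more can be done
None
the job is handed in; nothing more can be done
```

I pushed the carry handle over until it snapped home, scrubbed the wall under the pouring lip three times from rim to bottom and back, and stood the brush back in its pot. The job was handed in at about 23 s on the robot's clock.

**What the last checks showed**
- **Handle:** a fit to the wrist picture, taken just after the push, put it at 1.74 rad against its end of 1.75. It is still down in the last pictures.
- **Can, pot and other things:** comparing early and final pictures gave no shift for the can, pot, lid, soap pump, basket, shaker or bell. The cup matched at no shift in the scene camera. In the side camera it matched poorly (3 px, score 0.73), I think because the brush handle now stands in front of it.
- **Brush:** it stands in the pot, released, and the gripper is clear of everything.

**Less certain**
- **First stroke:** the tool drifted on the way down, so the bristles pressed more lightly for part of it. I estimate 0.3–0.5 N there. On the second and third strokes the readings were mostly about 1–1.5 N.
- **Bottom contact:** all three strokes touched the bottom, with upward forces of about 12, 18 and 28 N. The later ones were firmer than I meant.
- **Top of each stroke:** I raised the brush until the middle of the bristle head was about level with the rim. The bristle tip itself stayed below the rim so that it kept pressing on the wall.

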